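Make up a sampling kit and a pH kit from the bench stock

TASK

Make up two kits from the stock standing on the bench, everything standing upright, one thing to a compartment: in the blue tray, counting from the end with the grip tab, the jar with the red lid, then the white dropper bottle, then the glass weighing bottle; in the yellow tray the electrode on its black foot next to the grip tab and the small amber bottle in the other compartment. Do not knock anything over, and leave the rest of the stock (the red filler, the black stopper and the clear cuvette box) where it is.

Things in the scene. Friction and masses are not known exactly. Their poses are not given: they have to be found in the camera images.
- jar: White plastic jar with a red screw lid, 62 mm tall: body 42 mm across, lid (48 to 62 mm up) 45 mm across, lid fixed on; 0.12 kg. Loose; origin at the centre of its underside, z up.
- dropper: White dropper bottle with a thin white spout, 68 mm tall: body a 23.6 mm round up to 43 mm, then a narrow spout 14 mm across; 0.03 kg. Loose; origin at the centre of its underside, z up.
- weighing_bottle: Squat clear glass weighing bottle with a knobbed glass lid (fixed on), 48 mm tall: body 41 mm across up to 30 mm, lid 43 mm across above that and solid to touch up to 48 mm; 0.04 kg. Loose; origin at the centre of its underside, z up.
- electrode: Combined pH electrode with a blue head in its slim storage tube, on a round black weighted foot: 160 mm tall, foot 48 mm across and 11 mm thick, tube about 17.5 mm across all the way up; 0.14 kg. Loose; origin at the centre of its underside, z up.
- amber_bottle: Small amber glass bottle with a white cap, 81 mm tall: body about 40 mm across (nearly full width between 10 and 50 mm up), cap 29 mm across, fixed on; 0.06 kg. Loose; origin at the centre of its underside, z up.
- blue_tray: Blue kit tray, fixed to the bench, with three equal compartments in a row along its x axis. Outside 210 x 80 mm, walls 16 mm high and 3 mm thick, floor 3 mm thick. Each compartment is 66 mm (x) by 74 mm (y) inside; their centres lie at x = -69, 0 and +69 mm, y = 0. A flat grip tab with a finger slot, 52 mm wide, sticks out 25 mm beyond the -x end. Origin at the centre of the underside on the bench.
- yellow_tray: Yellow kit tray, fixed to the bench, with two equal compartments in a row along its x axis. Outside 169 x 80 mm, walls 16 mm high and 3 mm thick, floor 3 mm thick. Each compartment is 80 mm (x) by 74 mm (y) inside; their centres lie at x = -41.5 and +41.5 mm, y = 0. A flat grip tab with a finger slot, 52 mm wide, sticks out 25 mm beyond the -x end. Origin at the centre of the underside on the bench.
- red_filler: Slim red filler with a black band, standing upright, 22 mm across and 108 mm tall, easily knocked over; 0.03 kg. Not part of a kit: leave it. Loose; origin at the centre of its underside, z up.
- stopper: Black rubber stopper lying on its side, 27 x 29 x 26 mm. Not part of a kit: leave it. Loose; origin at the centre of its underside, z up.
- cuvette_box: Small clear box of cuvettes, 38 x 70 x 24 mm (its long side along its y axis). Not part of a kit: leave it. Loose; origin at the centre of its underside, z up.
There are look-alikes about, which are no part of the job. Leave any green or purple look-alike of the amber_bottle alone.

How it is judged:
By the outcome, as a careful person would: the job done as asked, in the order asked, and still so for the second after the job is handed in, with the robot touching nothing.
It also fails if it takes over 138 s, if anything falls off the work surface, if the arm or the gripper's body presses on something with over 40 N, if the wrist force passes 120 N, or if a joint passes its speed limit or range.

ROBOT

A 7-joint arm with a two-finger parallel gripper is mounted at the origin on a cart in front of the work surface, level with it; the furniture and walls round the work are solid. World frame = base frame: x ahead of the robot, y to its left, z up, the work surface at z = 0. Lengths are in mm, angles in degrees, forces in N, time in s.
With the tool pointing down it reaches from about 400 to 875 mm from the base axis. Payload 6.5 kg.
Tool frame: the origin (TCP) lies midway between the tips of the shut fingers; the grasp point (between the pads) lies 19 mm behind it; y points along the fingers, x is the direction in which the jaws open and shut, and the axes are right-handed (so a half turn about y gives the same grasp; the last joint's range is limited). The gripper opens to 85 mm and grips with 20 to 120 N. Pads are 22 mm wide; open, the fingers measure 114 mm over their backs; the gripper's body (76 mm by 85 mm) begins 54 mm behind the grasp point. The pads swing forward as they close: fully open they stand 13 mm farther back than shut.
Start: joints at [69.087, 30.733, -0.252, 88.115, 0.149, 61.152, -4.079], TCP at [191.339, -621.192, 231.29] pointing down, gripper open.
Joint ranges: [-154.64, 154.64], [-21.42, 123.67], [-72.66, 72.17], [13.99, 137.28], [-74.86, 254.86], [10.95, 109.41], [-158.01, 158.01]. Speed limits (degrees/s): [136.94, 136.94, 180, 180, 180, 180, 180].

INTERFACE

Orientations are given as [roll, pitch, yaw] about the fixed x, y, z axes, in that order (R = Rz(yaw) Ry(pitch) Rx(roll)).
In Python, from plant import env gives the robot as it stands.
- The arm moves only by the tool move_arm, never from a script. Its argument "steps" is a list of rows, each an object of numbers: "x", "y", "z": the shift along the tool's x, y, z in m; "spin": the turn about the tool's y in degrees. A call has exactly 5 rows; each row is the pose to reach, as a shift and turn from the pose commanded when the call began, along the tool's axes at that moment; what a row does not reach only later rows make up. A row lasts 1/12 s, in which the tool goes at most 41.7 mm and 7.16 degrees, less where a joint would pass 70% of its speed; a pose out of reach is approached as far as the arm can. A call with a gripper value outside its range is refused whole. "hand" is the closure in counts, from 0 (fully open) to 255 (shut), set as the call begins (left out, the last holds). The fingers move at their own pace and stop on an object; "squeeze" is the grip in N (left out, the last holds). Time passes only in rows, so rows that repeat a pose let the fingers close, or fill a call up. It gives the time, the measured TCP pose, the force and the opening at its end, in the units of the state.
- env.read_state(): the state, without advancing time (a new reading comes with each control period).
- env.grab_frame(name): name is "scene" or "top" or "wrist"; returns a dict with "frame" (480x640x3 uint8, red, green, blue), "fovy" (degrees; the focal length in pixels is half the picture's height over the tangent of half this angle, whatever the lens; pixels are square), "cx", "cy" (the principal point, pixels), "T" (4x4, takes a point from camera to world coordinates); the wrist camera has in their place "mount" (4x4, takes a point from camera to tool coordinates, whose origin is the TCP and whose axes are the tool frame's). Camera axes: x right, y down, z forward; pixel columns grow to the right and rows downward; lengths in mm; the calibration is good to about 2 mm. A picture is of the moment at which its call begins: read the wrist's pose just before it. There is no depth.
- env.close_job(): hands the job in, once; it reports no verdict.
The state is a dict: "clock": time; "qpos": joint angles; "joint_velocities": joint speeds; "joint_efforts": joint torques, N m; "eef_pos": TCP position; "tool_rot": TCP orientation; "force": force on the tool from outside, world axes, zero at the start; "moment": the same for the moment, N m; "finger_gap": opening from 0.0 (shut) to 1.0 (fully open).
Only numpy, scipy, OpenCV 4.12 (cv2) and the standard library are available. Lean on these libraries where they do the work, as an engineer would, in place of code of your own. Each camera call takes 0.05 s, during which the arm holds its last target.

## Working session

There is one attempt and no reset: what is moved stays moved. The work goes in short steps, Python scripts to look and compute and a tool call to move; the robot and the scene stay as the last step left them, time stands still between calls to the robot, and variables do not carry over. Pictures are saved under pics/ and viewed, and the job is handed in when it is done.

Besides the shell and the picture viewer there is one more tool, called after ">>>" as name([rows], argument=value, ...), one row to a line, values as JSON. move_arm: Moves the arm, as the interface text tells. Its arguments: {"type":"object","properties":{"steps":{"type":"array"},"hand":{"type":"number"},"squeeze":{"type":"number"}},"required":["steps"]}

```bash
ls; mkdir -p pics; python3 - <<'E'
from plant import env
import cv2, json
s=env.read_state(); print(s)
for n in ["scene","top","wrist"]:
    f=env.grab_frame(n); cv2.imwrite(f"pics/{n}0.png",f["frame"][:,:,::-1])
    print(n,{k:(v.tolist() if hasattr(v,'tolist') else v) for k,v in f.items() if k!="frame"})
E
```

```text
pics
{'clock': 0.0, 'qpos': array([69.08740063, 30.7790264 , -0.25352255, 88.1731446 ,  0.1497991 ,
       61.1520166 , -4.07915958]), 'joint_velocities': array([-0.01254021, -0.01760751,  0.03344649,  0.02283122, -0.04243423,
       -0.08051204, -0.00121022]), 'joint_efforts': array([ 7.71164559e-04, -5.83402133e+01,  1.04878530e+00, -2.59098977e+01,
        1.21995859e-02,  9.71893460e-03, -1.41216225e-05]), 'eef_pos': array([ 191.11335848, -620.58008452,  230.37929209]), 'tool_rot': array([-90.00872846,   0.10350107, -72.87624172]), 'force': array([ 0.70411404, -0.36164067,  0.47451682]), 'moment': array([-0.01808995, -0.0332212 , -0.05607827]), 'finger_gap': 0.9985801826806164}
scene {'fovy': 54.582722767865135, 'cx': 318.6610222894454, 'cy': 240.2476065712968, 'T': [[-0.7109385242669418, -0.5285525924546859, 0.46389500075186596, -60.55743381064216], [-0.7030040778235148, 0.5517281601103271, -0.4487552828711685, 498.0013028591061], [-0.018753167109913805, -0.6451574957719269, -0.7638194317851856, 938.5059361400437], [0.0, 0.0, 0.0, 1.0]]}
top {'fovy': 45.39824926739691, 'cx': 328.3998966113268, 'cy': 240.87183068781707, 'T': [[0.021206683507477054, -0.986281615946464, 0.16370354492388037, 190.1767647688857], [-0.9997384495821872, -0.022321971083898638, -0.004976146494392967, -40.18195352329248], [0.008562067601798791, -0.1635552006295147, -0.9864970285537717, 1767.4855985066429], [0.0, 0.0, 0.0, 1.0]]}
wrist {'fovy': 68.81373540534055, 'cx': 319.5354042988775, 'cy': 239.10519183664394, 'mount': [[0.9999999846614237, 0.00014274624789674192, 0.00010149216460146309, 0.634399968917454], [-5.747874593559997e-05, -0.2799117073705255, 0.9600257458907597, -141.82365307218285], [0.00016544891818828035, -0.9600257369989745, -0.2799116948722032, 71.9252841655377], [0.0, 0.0, 0.0, 1.0]]}
```

View pics/scene0.png

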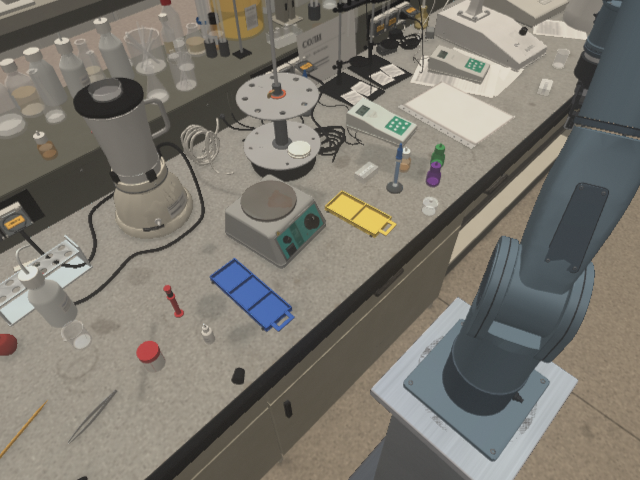

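View pics/top0.png

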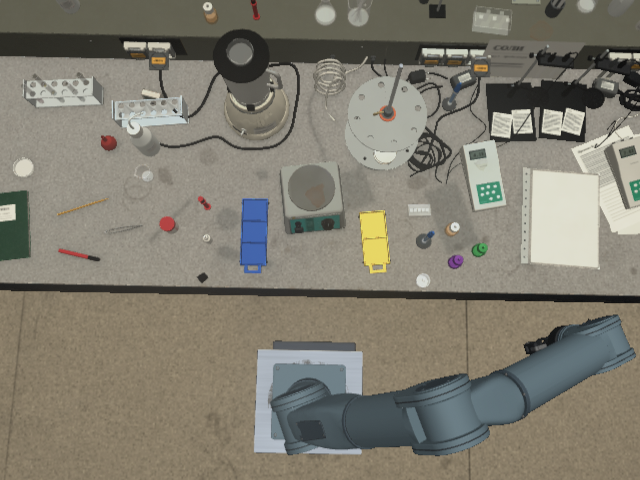

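View pics/wrist0.png

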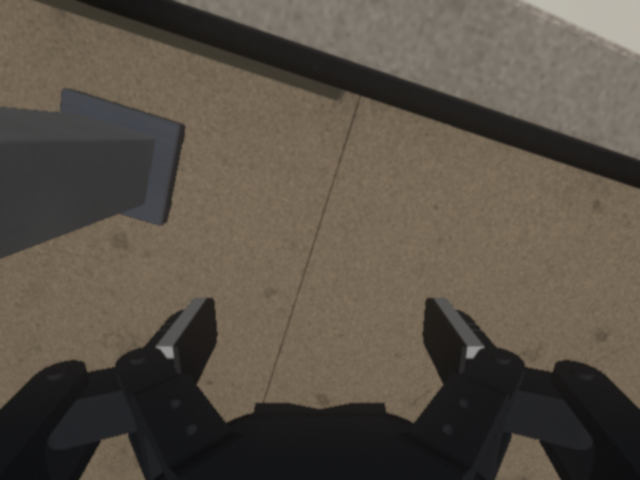

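```bash
python3 - <<'E'
import cv2
t=cv2.imread("pics/top0.png"); s=cv2.imread("pics/scene0.png")
def c(im,x,y,w,h,k,n): cv2.imwrite(n,cv2.resize(im[y:y+h,x:x+w],None,fx=k,fy=k,interpolation=cv2.INTER_CUBIC))
c(t,130,160,160,130,5,"pics/c1.png"); c(t,345,190,160,110,5,"pics/c2.png")
c(s,110,250,200,150,4,"pics/c3.png"); c(s,315,130,150,110,5,"pics/c4.png")
E
```

```text
(no output)
```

View pics/c1.png

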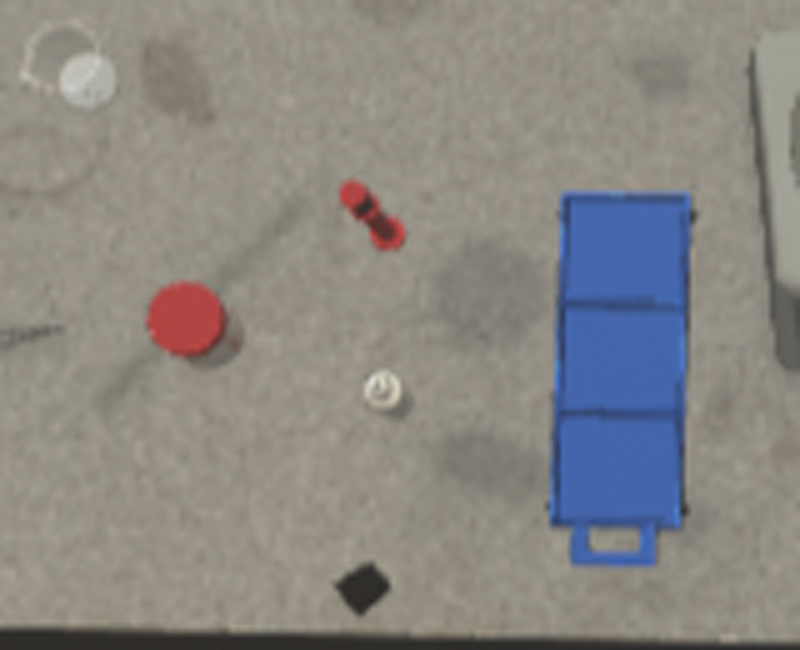

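View pics/c2.png

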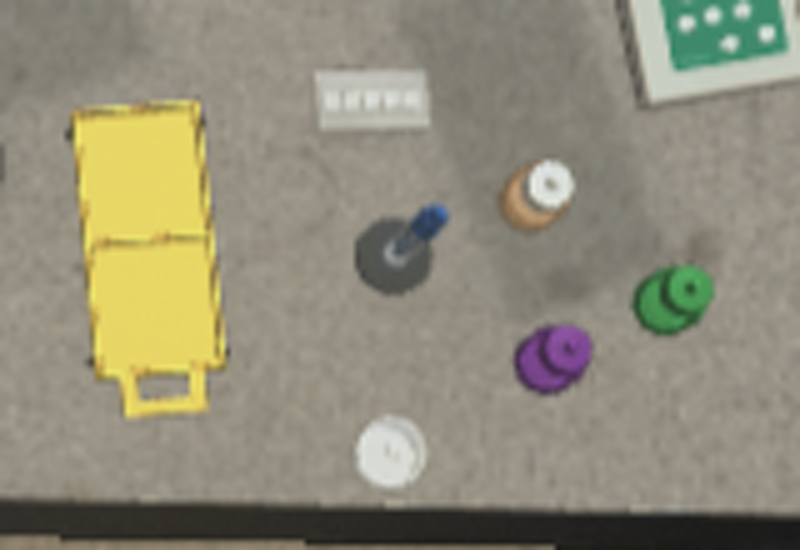

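View pics/c3.png

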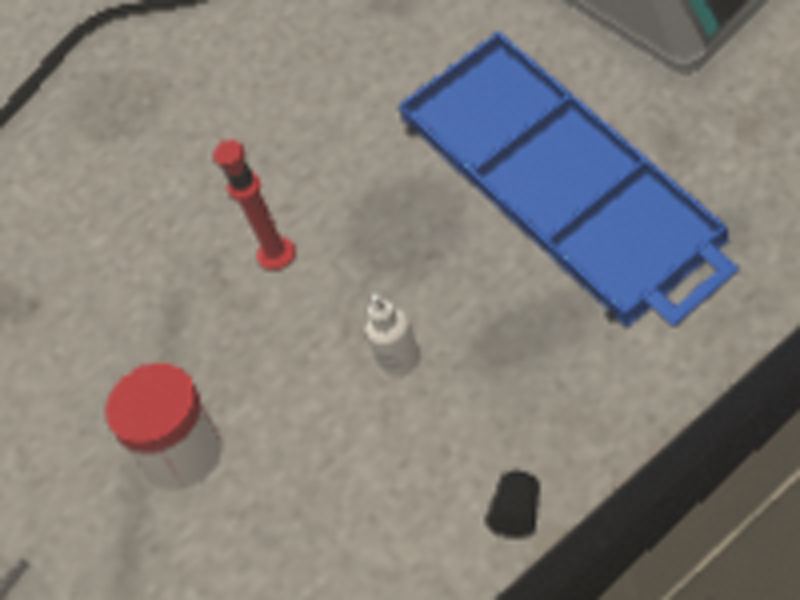

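View pics/c4.png

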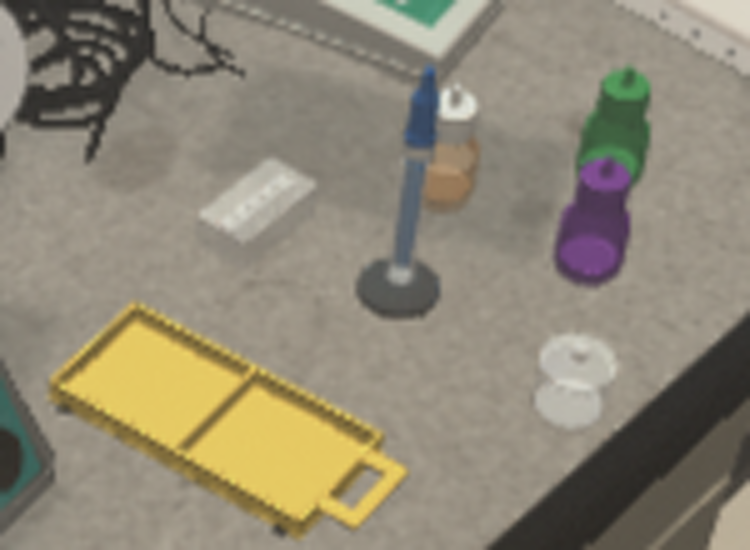

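```bash
cat > h.py <<'E'
import numpy as np, cv2
def tor(R): 
    r,p,y=np.radians(R); c,s=np.cos,np.sin
    X=np.array([[1,0,0],[0,c(r),-s(r)],[0,s(r),c(r)]]);Y=np.array([[c(p),0,s(p)],[0,1,0],[-s(p),0,c(p)]]);Z=np.array([[c(y),-s(y),0],[s(y),c(y),0],[0,0,1]])
    return Z@Y@X
def ray(f,uv,st=None):
    if "T" in f: T=np.array(f["T"])
    else:
        W=np.eye(4); W[:3,:3]=tor(st["tool_rot"]); W[:3,3]=st["eef_pos"]; T=W@np.array(f["mount"])
    fl=240/np.tan(np.radians(f["fovy"]/2))
    d=T[:3,:3]@np.array([(uv[0]-f["cx"])/fl,(uv[1]-f["cy"])/fl,1]); return T[:3,3],d/np.linalg.norm(d)
def onz(f,uv,z,st=None):
    o,d=ray(f,uv,st); return o+d*(z-o[2])/d[2]
def proj(f,P,st=None):
    if "T" in f: T=np.array(f["T"])
    else:
        W=np.eye(4); W[:3,:3]=tor(st["tool_rot"]); W[:3,3]=st["eef_pos"]; T=W@np.array(f["mount"])
    fl=240/np.tan(np.radians(f["fovy"]/2)); q=T[:3,:3].T@(np.array(P)-T[:3,3]); return q[:2]/q[2]*fl+[f["cx"],f["cy"]]
def tri(r1,r2):
    (o1,d1),(o2,d2)=r1,r2
    A=np.stack([d1,-d2],1); t=np.linalg.lstsq(A,o2-o1,rcond=None)[0]
    a,b=o1+t[0]*d1,o2+t[1]*d2; return (a+b)/2,np.linalg.norm(a-b)
def need(st,tx,ty,tz,yaw=None):
    "print move in tool axes from the measured pose to world target"
    d=np.array([tx,ty,tz])-st["eef_pos"]; m=tor(st["tool_rot"]).T@d
    return m/1000, None if yaw is None else -(yaw-st["tool_rot"][2])
E
python3 - <<'E'
from plant import env
from h import *
np.set_printoptions(precision=1,suppress=True)
t=env.grab_frame("top"); s=env.grab_frame("scene")
C={1:(130,160,5),2:(345,190,5),3:(110,250,4),4:(315,130,5)}
def px(c,u,v):
    a,b,k=C[c]; return ((u+.5)/k-.5+a,(v+.5)/k-.5+b)
for n,c,u,v,z,c2,u2,v2 in [("jar lid",1,187,318,62,3,153,400),("dropper shoulder",1,383,390,43,3,384,325),("weigh",2,390,452,40,4,578,361),("foot",2,394,256,11,4,399,287),("cap",2,550,184,81,4,457,105),("elec tip",2,436,214,160,4,429,85),("purple cap",2,569,347,81,4,606,177),("green cap",2,690,287,81,4,626,88),("filler base",1,388,234,5,3,276,254),("filler top",1,352,194,108,3,229,152),("stopper",1,362,588,13,3,513,503),("cuv",2,373,100,24,4,258,192)]:
    p=px(c,u,v);q=px(c2,u2,v2)
    print(n,"top",onz(t,p,z),"scene",onz(s,q,z),"tri",*tri(ray(t,p),ray(s,q)))
for nm,img,f in[("top",t["frame"],t),("scene",s["frame"],s)]:
    hsv=cv2.cvtColor(img,cv2.COLOR_RGB2HSV)
    for col,lo,hi in[("blue",(105,120,70),(120,255,255)),("yellow",(22,110,90),(33,255,255))]:
        m=cv2.inRange(hsv,lo,hi); cs=cv2.findContours(m,cv2.RETR_EXTERNAL,cv2.CHAIN_APPROX_NONE)[0]
        cs=[k for k in cs if cv2.contourArea(k)>300]
        for k in cs:
            k2=np.array([onz(f,p[0],12)[:2] for p in k.astype(float)],np.float32); print(nm,col,cv2.boundingRect(k),cv2.minAreaRect(k2))
E
```

```text
jar lid top [516.3 439.9  62. ] scene [518.8 439.2  62. ] tri [515.8 439.2  66. ] 0.9692093009190587
dropper shoulder top [478.  323.2  43. ] scene [479.5 325.5  43. ] tri [479.1 324.5  41.8] 2.59918204362499
weigh top [ 363.4 -336.1   40. ] scene [ 363.1 -335.1   40. ] tri [ 363.6 -336.3   38.8] 0.10286372958543548
foot top [ 488.6 -344.2   11. ] scene [ 486.3 -340.3   11. ] tri [ 489.5 -345.1    5.7] 0.02434429703842457
cap top [ 522.6 -426.    81. ] scene [ 515.9 -418.3   81. ] tri [ 523.7 -428.8   70.7] 1.9824096471329384
elec tip top [ 488.1 -342.5  160. ] scene [ 483.6 -336.9  160. ] tri [ 488.9 -344.1  153. ] 1.0538373474622065
purple cap top [ 424.2 -435.8   81. ] scene [ 417.6 -425.2   81. ] tri [ 425.5 -439.2   67.7] 1.1553086116918656
green cap top [ 461.9 -508.7   81. ] scene [ 454.9 -497.    81. ] tri [ 463.7 -512.8   67.2] 1.0905988899994827
filler base top [583.7 333.7   5. ] scene [586.  334.3   5. ] tri [583.9 334.    6.9] 1.853843953809264
filler top top [584.5 334.5 108. ] scene [587.  333.4 108. ] tri [583.8 333.9 111.7] 0.7336210309139585
stopper top [359.8 335.5  13. ] scene [363.  335.6  13. ] tri [360.3 335.5  16.8] 2.2902311295228213
cuv top [ 584.5 -329.5   24. ] scene [ 589.8 -335.1   24. ] tri [ 583.2 -327.7   32.5] 1.3574716570746517
top blue (240, 199, 28, 74) ((494.46258544921875, 183.92274475097656), (230.83349609375, 79.19761657714844), 0.5216354131698608)
top yellow (359, 210, 31, 63) ((483.4901123046875, -192.31219482421875), (194.13145446777344, 80.68887329101562), 6.317053318023682)
scene blue (211, 258, 83, 73) ((498.5069885253906, 183.21731567382812), (234.85154724121094, 81.39415740966797), 0.4072907865047455)
scene yellow (325, 191, 71, 46) ((486.8578796386719, -191.66262817382812), (194.45228576660156, 89.2182388305664), 5.624572277069092)
```

Candidates in the top view:
- **Amber bottle:** amber with white cap (455,227) chosen. The purple (458,259), green (483,247) and the amber one on the shelf (210,12) are rejected.
- **Electrode:** black foot (424,241).
- **Weighing bottle:** (423,280), not the white disc at (23,168) or the beaker at (147,176).
- **Dropper:** (207,238), not the wash bottle at (145,140).
- **Jar:** (167,224), not the red bulb at (108,142) or the filler.

The crops confirm these choices.

```bash
python3 - <<'E'
from plant import env
from h import *
np.set_printoptions(precision=4,suppress=True)
t=env.grab_frame("top"); s=env.grab_frame("scene")
# hotplate height check: plate rim centre in both
print(tri(ray(t,(311.5,188)),ray(s,(269,200))))
print(need(env.read_state(),488.5,-344,235,-84))
E
```

```text
(array([622.8711,   5.3724, 113.8037]), np.float64(1.2272643713787046))
(array([-0.1773, -0.0039,  0.3656]), np.float64(11.121824107784462))
```

>>> move_arm([
  {"x": -0.018,"z": 0.036,"spin": 5},
  {"x": -0.036,"z": 0.073,"spin": 11},
  {"x": -0.054,"z": 0.11,"spin": 11},
  {"x": -0.072,"z": 0.146,"spin": 11},
  {"x": -0.088,"z": 0.182,"spin": 11},
], hand=0, squeeze=40)

```text
schema error: expected keys x, y, z, spin
```

```bash
python3 - <<'E'
from plant import env
from h import *
np.set_printoptions(precision=4,suppress=True)
s=env.read_state();print(s["eef_pos"],s["tool_rot"],s["qpos"],need(s,488.5,-344,235,-84))
E
```

```text
[ 191.2906 -621.0521  231.0647] [-90.0033   0.0246 -72.8782] [69.0879 30.7454 -0.2537 88.1283  0.1499 61.1514 -4.0807] (array([-0.1773, -0.0039,  0.3656]), np.float64(11.121824107784462))
```

All four keys are needed.

>>> move_arm([
  {"x": -0.018,"y": 0,"z": 0.036,"spin": 5},
  {"x": -0.036,"y": 0,"z": 0.073,"spin": 11},
  {"x": -0.054,"y": 0,"z": 0.11,"spin": 11},
  {"x": -0.072,"y": 0,"z": 0.146,"spin": 11},
  {"x": -0.088,"y": 0,"z": 0.182,"spin": 11},
], hand=0, squeeze=40)

```text
clock: 0.77
eef_pos: [340.6, -481.7, 231.4]
tool_rot: [-90.0, 0.0, -83.9]
force: [-0.1, -0.9, 1.3]
finger_gap: 0.999
```

```bash
cat > nd.py <<'E'
import sys
from plant import env
from h import *
np.set_printoptions(precision=4,suppress=True)
s=env.read_state();a=[float(v) for v in sys.argv[1:]]
print(s["clock"],s["eef_pos"].round(1),s["tool_rot"].round(1),s["qpos"].round(0),s["force"].round(1),round(s["finger_gap"],3))
if a: print(*need(s,*a))
E
python3 nd.py 488.5 -344 235 -84
```

```text
0.7667 [ 340.6 -481.7  231.4] [-90.    0.  -83.9] [ 51.  25.  -1.  98.   0.  58. -34.] [-0.1 -0.9  1.3] 0.999
[-0.1212 -0.0036  0.1618] 0.12596348318452044
```

>>> move_arm([
  {"x": -0.024,"y": 0,"z": 0.033,"spin": 0},
  {"x": -0.048,"y": 0,"z": 0.065,"spin": 0},
  {"x": -0.072,"y": 0,"z": 0.097,"spin": 0},
  {"x": -0.097,"y": 0,"z": 0.13,"spin": 0},
  {"x": -0.121,"y": 0,"z": 0.162,"spin": 0},
])

```text
clock: 1.18
eef_pos: [488.9, -344.2, 231.5]
tool_rot: [-90.0, -0.0, -83.9]
force: [0.5, -0.7, -0.7]
finger_gap: 0.999
```

```bash
cat > w.py <<'E'
import sys,cv2
from plant import env
import pickle
s=env.read_state(); f=env.grab_frame("wrist"); n=sys.argv[1]
cv2.imwrite(f"pics/{n}.png",f["frame"][:,:,::-1]); pickle.dump((s,f),open(f"pics/{n}.pkl","wb")); print(s["clock"],s["eef_pos"],s["tool_rot"])
E
python3 w.py w1
```

```text
1.1833 [ 488.87941815 -344.23507979  231.50484127] [-8.99810093e+01 -1.02670379e-02 -8.38740043e+01]
```

View pics/w1.png

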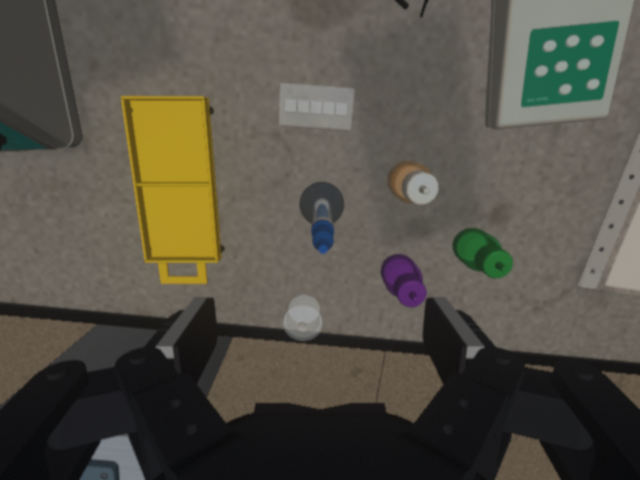

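```bash
python3 - <<'E'
import pickle
from h import *
np.set_printoptions(precision=1,suppress=True)
s,f=pickle.load(open("pics/w1.pkl","rb"))
for n,p,z in [("foot",(322,204),11),("tip",(322,250),160),("cap",(422,188),72),("cap81",(422,188),81),("weigh lid",(302,326),40),("weigh top",(302,326),48),("amber base",(407,182),25)]: print(n,onz(f,p,z,s))
hsv=cv2.cvtColor(f["frame"],cv2.COLOR_RGB2HSV); m=cv2.inRange(hsv,(20,110,60),(33,255,255))
k=max(cv2.findContours(m,cv2.RETR_EXTERNAL,cv2.CHAIN_APPROX_NONE)[0],key=cv2.contourArea)
print(cv2.minAreaRect(np.array([onz(f,p[0],14,s)[:2] for p in k.astype(float)],np.float32)))
E
```

```text
foot [ 493.9 -346.8   11. ]
tip [ 491.7 -346.   160. ]
cap [ 528.1 -429.1   72. ]
cap81 [ 529.1 -426.3   81. ]
weigh lid [ 365.9 -339.1   40. ]
weigh top [ 370.6 -339.1   48. ]
amber base [ 527.3 -427.6   25. ]
((485.9079284667969, -195.5338134765625), (194.9502410888672, 85.0506591796875), 5.9418864250183105)
```

>>> move_arm([
  {"x": 0.0015,"y": 0.01,"z": 0.0025,"spin": 0},
  {"x": 0.0015,"y": 0.045,"z": 0.0025,"spin": 0},
  {"x": 0.0015,"y": 0.08,"z": 0.0025,"spin": 0},
  {"x": 0.0015,"y": 0.11,"z": 0.0025,"spin": 0},
  {"x": 0.0015,"y": 0.13,"z": 0.0025,"spin": 0},
])

```text
clock: 1.65
eef_pos: [487.7, -347.2, 98.0]
tool_rot: [-90.2, 0.1, -83.9]
force: [-0.5, 0.5, 0.5]
finger_gap: 0.997
```

```bash
python3 w.py w2
```

```text
1.65 [ 487.73745144 -347.18311611   97.96702642] [-90.20452846   0.10491838 -83.941585  ]
```

View pics/w2.png

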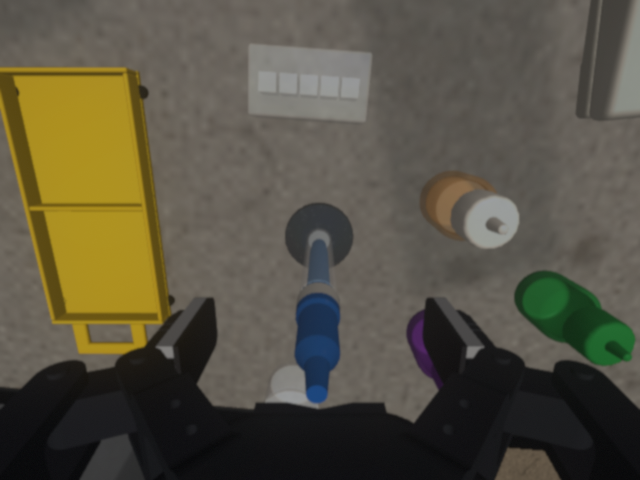

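```bash
python3 nd.py 491 -345.5 100 -84; python3 - <<'E'
import pickle
from h import *
np.set_printoptions(precision=1,suppress=True)
s,f=pickle.load(open("pics/w2.pkl","rb"))
for n,p,z in [("foot",(320,236),11),("tip",(317,398),160),("head",(318,318),125),("cap",(488,218),72),("amber",(456,202),30)]: print(n,onz(f,p,z,s))
hsv=cv2.cvtColor(f["frame"],cv2.COLOR_RGB2HSV); m=cv2.inRange(hsv,(20,110,60),(33,255,255))
k=max(cv2.findContours(m,cv2.RETR_EXTERNAL,cv2.CHAIN_APPROX_NONE)[0],key=cv2.contourArea)
print(cv2.minAreaRect(np.array([onz(f,p[0],14,s)[:2] for p in k.astype(float)],np.float32)))
E
```

```text
1.7 [ 486.  -346.1   94.9] [-90.4   0.3 -83.9] [ 34.  36.  -4. 101.   3.  43. -55.] [-1.8  1.2 -2.4] 0.998
[-0.     -0.0051  0.005 ] 0.062373809413429626
foot [ 495.  -347.1   11. ]
tip [ 491.5 -346.7  160. ]
head [ 496.4 -346.3  125. ]
cap [ 530.2 -426.    72. ]
amber [ 530.4 -425.9   30. ]
((485.74041748046875, -196.7490692138672), (194.47950744628906, 87.77891540527344), 6.01556396484375)
```

>>> move_arm([
  {"x": 0,"y": 0,"z": 0.002,"spin": 0},
  {"x": 0,"y": 0,"z": 0.002,"spin": 0},
  {"x": 0,"y": 0,"z": 0.002,"spin": 0},
  {"x": 0,"y": 0,"z": 0.002,"spin": 0},
  {"x": 0,"y": 0,"z": 0.002,"spin": 0},
])

```text
clock: 2.12
eef_pos: [492.9, -347.6, 102.7]
tool_rot: [-89.9, -0.1, -83.9]
force: [-0.2, -0.7, -0.1]
finger_gap: 0.998
```

```bash
python3 nd.py 493 -346 100 -84
```

```text
2.1167 [ 492.9 -347.6  102.7] [-89.9  -0.1 -83.9] [ 34.  35.  -4. 101.   3.  44. -55.] [-0.2 -0.7 -0.1] 0.998
[-0.0016  0.0027  0.0003] 0.11265023215061376
```

>>> move_arm([
  {"x": 0,"y": 0,"z": 0,"spin": 0},
  {"x": 0,"y": 0,"z": 0,"spin": 0},
  {"x": 0,"y": 0,"z": 0,"spin": 0},
  {"x": 0,"y": 0,"z": 0,"spin": 0},
  {"x": 0,"y": 0,"z": 0,"spin": 0},
], hand=255, squeeze=40)

```text
clock: 2.53
eef_pos: [492.2, -346.9, 101.3]
tool_rot: [-90.0, -0.0, -83.9]
force: [-0.6, 0.2, 0.5]
finger_gap: 0.303
```

>>> move_arm([
  {"x": 0,"y": 0,"z": 0,"spin": 0},
  {"x": 0,"y": 0,"z": 0,"spin": 0},
  {"x": 0,"y": 0,"z": 0,"spin": 0},
  {"x": 0,"y": 0,"z": 0,"spin": 0},
  {"x": 0,"y": 0,"z": 0,"spin": 0},
])

```text
clock: 2.95
eef_pos: [492.2, -346.8, 101.3]
tool_rot: [-90.0, 0.0, -83.9]
force: [-0.5, 0.1, 1.2]
finger_gap: 0.192
```

>>> move_arm([
  {"x": 0,"y": -0.01,"z": 0,"spin": 0},
  {"x": 0,"y": -0.025,"z": 0,"spin": 0},
  {"x": 0,"y": -0.042,"z": 0,"spin": 0},
  {"x": 0,"y": -0.055,"z": 0,"spin": 0},
  {"x": 0,"y": -0.06,"z": 0,"spin": 0},
])

```text
clock: 3.37
eef_pos: [493.2, -347.8, 163.8]
tool_rot: [-89.9, -0.1, -83.9]
force: [0.3, -0.5, -0.8]
finger_gap: 0.191
```

```bash
python3 nd.py 456 -196 160 -84;python3 w.py w3
```

```text
3.3667 [ 493.2 -347.8  163.8] [-89.9  -0.1 -83.9] [ 34.  31.  -4.  99.   3.  50. -55.] [ 0.3 -0.5 -0.8] 0.191
[-0.155   0.0034 -0.0208] 0.10888827325685213
3.3667 [ 493.18533659 -347.84970353  163.80930106] [-89.85013844  -0.13556202 -83.89111173]
```

View pics/w3.png

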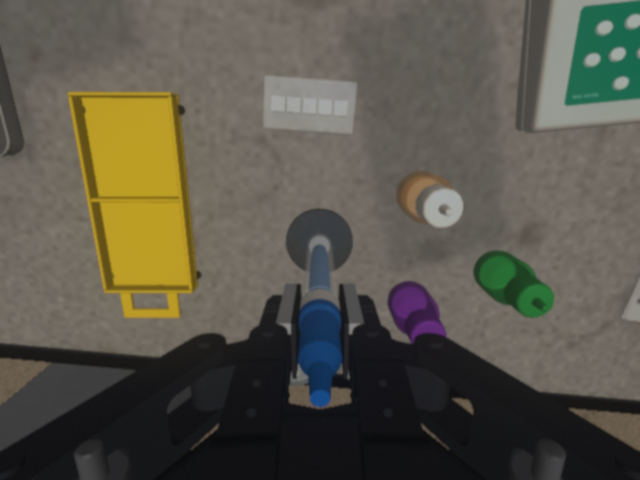

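>>> move_arm([
  {"x": -0.02,"y": 0,"z": -0.003,"spin": 0},
  {"x": -0.058,"y": 0,"z": -0.008,"spin": 0},
  {"x": -0.097,"y": 0,"z": -0.014,"spin": 0},
  {"x": -0.135,"y": 0,"z": -0.019,"spin": 0},
  {"x": -0.154,"y": 0,"z": -0.021,"spin": 0},
])

```text
clock: 3.83
eef_pos: [452.8, -191.2, 160.4]
tool_rot: [-90.1, 0.2, -83.7]
force: [0.4, 0.8, -2.2]
finger_gap: 0.194
```

>>> move_arm([
  {"x": -0.001,"y": 0,"z": 0,"spin": 0},
  {"x": -0.001,"y": 0,"z": 0,"spin": 0},
  {"x": -0.001,"y": 0,"z": 0,"spin": 0},
  {"x": -0.001,"y": 0,"z": 0,"spin": 0},
  {"x": -0.001,"y": 0,"z": 0,"spin": 0},
])

```text
clock: 4.25
eef_pos: [454.8, -196.4, 161.1]
tool_rot: [-90.0, -0.0, -84.0]
force: [-0.4, -0.3, -1.8]
finger_gap: 0.195
```

```bash
python3 w.py w4
```

```text
4.25 [ 454.80350327 -196.42479515  161.12943495] [-9.00040844e+01 -2.54599757e-02 -8.39954181e+01]
```

View pics/w4.png

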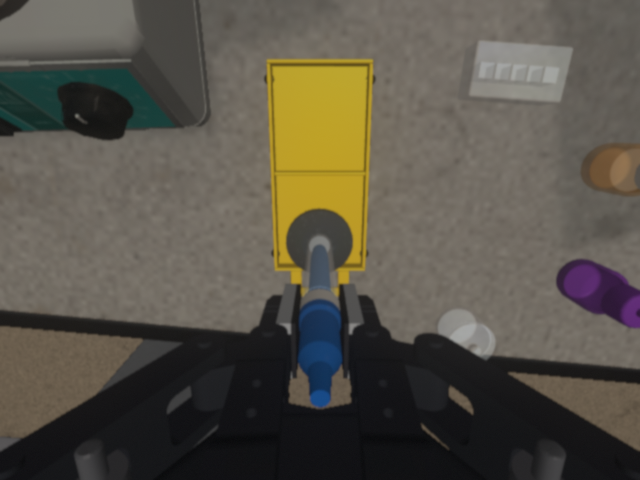

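```bash
python3 - <<'E'
import pickle
from h import *
np.set_printoptions(precision=1,suppress=True)
s,f=pickle.load(open("pics/w4.pkl","rb"))
P=lambda p,z:onz(f,p,z,s)[:2]
print("foot",P((320,240),71))
for p in [(272,172),(369,172),(276,268),(366,268),(269,62),(371,62)]: print(p,P(p,16))
hsv=cv2.cvtColor(f["frame"],cv2.COLOR_RGB2HSV); m=cv2.inRange(hsv,(20,110,60),(33,255,255)); m[270:]=0
k=max(cv2.findContours(m,cv2.RETR_EXTERNAL,cv2.CHAIN_APPROX_NONE)[0],key=cv2.contourArea)
print(cv2.minAreaRect(np.array([P(p[0],16) for p in k.astype(float)],np.float32)))
hsv=cv2.cvtColor(f["frame"],cv2.COLOR_RGB2HSV)
print("weigh",P((475,340),40))
E
```

```text
foot [ 458.6 -196.9]
(272, 172) [ 495.4 -154.1]
(369, 172) [ 503.6 -232. ]
(276, 268) [ 413.1 -163.1]
(366, 268) [ 421.4 -241.3]
(269, 62) [ 575.7 -146.5]
(371, 62) [ 583.7 -221.9]
((498.9378662109375, -192.2832794189453), (166.4134979248047, 80.68505096435547), 6.005878925323486)
weigh [ 374.9 -338.8]
```

>>> move_arm([
  {"x": 0,"y": 0.012,"z": 0,"spin": 0},
  {"x": 0,"y": 0.028,"z": 0,"spin": 0},
  {"x": 0,"y": 0.04,"z": 0,"spin": 0},
  {"x": 0,"y": 0.048,"z": 0,"spin": 0},
  {"x": 0,"y": 0.052,"z": 0,"spin": 0},
])

```text
clock: 4.72
eef_pos: [454.1, -195.3, 108.2]
tool_rot: [-90.1, 0.0, -83.9]
force: [0.7, 0.2, -1.8]
finger_gap: 0.189
```

>>> move_arm([
  {"x": 0,"y": 0.002,"z": 0,"spin": 0},
  {"x": 0,"y": 0.003,"z": 0,"spin": 0},
  {"x": 0,"y": 0.004,"z": 0,"spin": 0},
  {"x": 0,"y": 0.005,"z": 0,"spin": 0},
  {"x": 0,"y": 0.005,"z": 0,"spin": 0},
])

```text
clock: 5.13
eef_pos: [455.0, -195.2, 104.6]
tool_rot: [-90.0, -0.0, -83.9]
force: [-0.6, -0.1, 0.0]
finger_gap: 0.202
```

>>> move_arm([
  {"x": 0,"y": 0,"z": 0,"spin": 0},
  {"x": 0,"y": 0,"z": 0,"spin": 0},
  {"x": 0,"y": 0,"z": 0,"spin": 0},
  {"x": 0,"y": 0,"z": 0,"spin": 0},
  {"x": 0,"y": 0,"z": 0,"spin": 0},
], hand=0)

```text
clock: 5.55
eef_pos: [454.9, -195.1, 104.4]
tool_rot: [-90.0, -0.0, -83.9]
force: [-0.3, -0.4, 0.0]
finger_gap: 0.888
```

>>> move_arm([
  {"x": 0,"y": -0.01,"z": 0,"spin": 0},
  {"x": 0,"y": -0.04,"z": 0,"spin": 0},
  {"x": 0,"y": -0.07,"z": 0,"spin": 0},
  {"x": 0,"y": -0.095,"z": 0,"spin": 0},
  {"x": 0,"y": -0.11,"z": 0,"spin": 0},
])

```text
clock: 5.97
eef_pos: [456.0, -195.5, 217.9]
tool_rot: [-89.8, -0.1, -83.9]
force: [0.1, 0.1, 0.4]
finger_gap: 1.0
```

```bash
python3 nd.py 528 -427 215 -84;python3 w.py w5
```

```text
5.9667 [ 456.  -195.5  217.9] [-89.8  -0.1 -83.9] [ 23.  17.  -6. 112.   2.  51. -68.] [0.1 0.1 0.4] 1.0
[0.2379 0.0035 0.0469] 0.11978193289940009
5.9667 [ 455.95982606 -195.45016602  217.88215834] [-89.78721871  -0.10137803 -83.88021807]
```

View pics/w5.png

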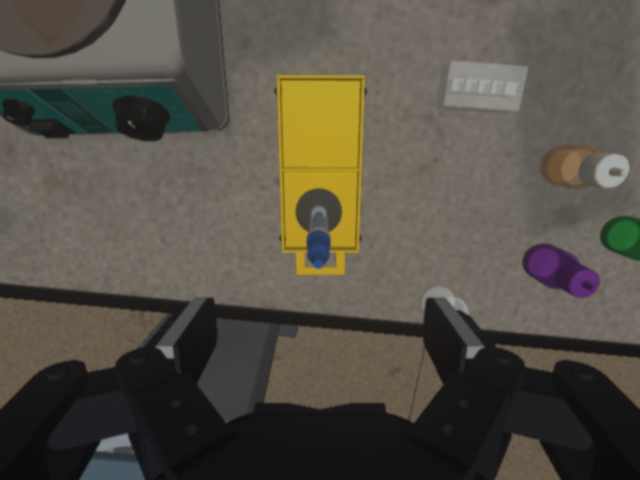

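>>> move_arm([
  {"x": 0.03,"y": 0,"z": 0.006,"spin": 0},
  {"x": 0.07,"y": 0,"z": 0.014,"spin": 0},
  {"x": 0.11,"y": 0,"z": 0.022,"spin": 0},
  {"x": 0.15,"y": 0,"z": 0.03,"spin": 0},
  {"x": 0.185,"y": 0,"z": 0.037,"spin": 0},
])

```text
clock: 6.43
eef_pos: [511.3, -377.7, 214.7]
tool_rot: [-90.0, -0.0, -83.9]
force: [0.5, -0.1, 0.1]
finger_gap: 0.999
```

>>> move_arm([
  {"x": 0.026,"y": 0.01,"z": 0.005,"spin": 0},
  {"x": 0.045,"y": 0.03,"z": 0.009,"spin": 0},
  {"x": 0.053,"y": 0.055,"z": 0.01,"spin": 0},
  {"x": 0.053,"y": 0.075,"z": 0.01,"spin": 0},
  {"x": 0.053,"y": 0.085,"z": 0.01,"spin": 0},
])

```text
clock: 6.85
eef_pos: [525.2, -426.3, 126.3]
tool_rot: [-90.2, 0.2, -83.9]
force: [-0.1, 0.6, 0.6]
finger_gap: 0.996
```

```bash
python3 nd.py 528 -427 17 -84;python3 w.py w6
```

```text
6.85 [ 525.2 -426.3  126.3] [-90.2   0.2 -83.9] [ 37.  40.  -2.  88.   2.  53. -50.] [-0.1  0.6  0.6] 0.996
[0.0013 0.1093 0.0031] 0.06868641247363882
6.85 [ 525.18417808 -426.26923     126.27948602] [-90.19061911   0.16558935 -83.93131359]
```

View pics/w6.png

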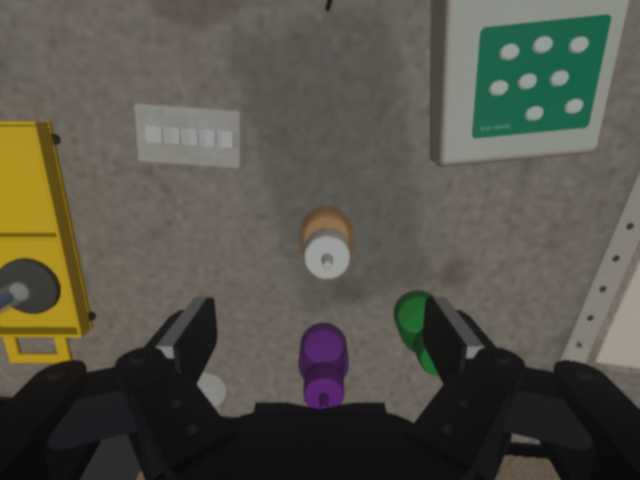

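```bash
python3 - <<'E'
import pickle
from h import *
np.set_printoptions(precision=1,suppress=True)
s,f=pickle.load(open("pics/w6.pkl","rb"))
P=lambda p,z:onz(f,p,z,s)[:2]
print(P((328,257),72),P((326,229),35),P((327,262),81), P((323,391),72),P((22,285),14),P((212,390),40))
E
```

```text
[ 529.4 -431.2] [ 536.6 -429.8] [ 529.5 -430.4] [ 434.8 -438.6] [ 460.3 -197.6] [ 399.9 -355.8]
```

>>> move_arm([
  {"x": 0.003,"y": 0.01,"z": 0.001,"spin": 0},
  {"x": 0.003,"y": 0.035,"z": 0.001,"spin": 0},
  {"x": 0.003,"y": 0.065,"z": 0.001,"spin": 0},
  {"x": 0.003,"y": 0.085,"z": 0.001,"spin": 0},
  {"x": 0.003,"y": 0.098,"z": 0.001,"spin": 0},
])

```text
clock: 7.32
eef_pos: [528.1, -428.9, 30.1]
tool_rot: [-90.0, 0.0, -83.8]
force: [-0.9, 1.2, -1.0]
finger_gap: 0.997
```

>>> move_arm([
  {"x": 0,"y": 0.005,"z": 0,"spin": 0},
  {"x": 0,"y": 0.01,"z": 0,"spin": 0},
  {"x": 0,"y": 0.012,"z": 0,"spin": 0},
  {"x": 0,"y": 0.012,"z": 0,"spin": 0},
  {"x": 0,"y": 0.012,"z": 0,"spin": 0},
])

```text
clock: 7.73
eef_pos: [528.9, -430.2, 20.5]
tool_rot: [-89.9, -0.1, -83.9]
force: [-0.0, 0.1, -0.3]
finger_gap: 1.003
```

```bash
python3 nd.py 529.5 -430.5 17 -84;python3 w.py w7
```

```text
7.7333 [ 528.9 -430.2   20.5] [-89.9  -0.1 -83.9] [ 37.  48.  -2.  89.   2.  43. -50.] [-0.   0.1 -0.3] 1.003
[0.0004 0.0035 0.0006] 0.11849753161069998
7.7333 [ 528.89482813 -430.15558084   20.50558648] [-8.99223972e+01 -7.62496065e-02 -8.38815025e+01]
```

View pics/w7.png

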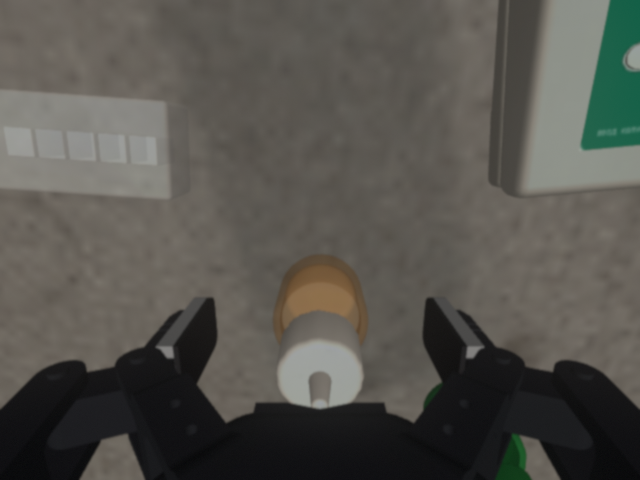

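>>> move_arm([
  {"x": 0,"y": 0.002,"z": 0.001,"spin": 0},
  {"x": 0,"y": 0.002,"z": 0.001,"spin": 0},
  {"x": 0,"y": 0.002,"z": 0.001,"spin": 0},
  {"x": 0,"y": 0.002,"z": 0.001,"spin": 0},
  {"x": 0,"y": 0.002,"z": 0.001,"spin": 0},
], hand=255, squeeze=30)

```text
clock: 8.2
eef_pos: [529.4, -429.6, 17.6]
tool_rot: [-90.0, -0.0, -83.9]
force: [-0.4, 0.1, 2.5]
finger_gap: 0.44
```

>>> move_arm([
  {"x": 0,"y": 0,"z": 0,"spin": 0},
  {"x": 0,"y": 0,"z": 0,"spin": 0},
  {"x": 0,"y": 0,"z": 0,"spin": 0},
  {"x": 0,"y": 0,"z": 0,"spin": 0},
  {"x": 0,"y": 0,"z": 0,"spin": 0},
])

```text
clock: 8.62
eef_pos: [529.4, -429.6, 17.6]
tool_rot: [-90.0, -0.0, -83.9]
force: [-0.2, -0.0, 5.1]
finger_gap: 0.442
```

>>> move_arm([
  {"x": 0,"y": -0.01,"z": 0,"spin": 0},
  {"x": 0,"y": -0.035,"z": 0,"spin": 0},
  {"x": 0,"y": -0.065,"z": 0,"spin": 0},
  {"x": 0,"y": -0.09,"z": 0,"spin": 0},
  {"x": 0,"y": -0.1,"z": 0,"spin": 0},
])

```text
clock: 9.03
eef_pos: [530.8, -430.8, 121.4]
tool_rot: [-89.8, -0.2, -83.9]
force: [0.7, -1.0, -0.6]
finger_gap: 0.443
```

```bash
python3 nd.py 540.5 -188 115 -84;python3 w.py w8
```

```text
9.0333 [ 530.8 -430.8  121.4] [-89.8  -0.2 -83.9] [ 37.  41.  -2.  87.   2.  52. -50.] [ 0.7 -1.  -0.6] 0.443
[-0.2404  0.0057  0.0355] 0.11307342273846643
9.0333 [ 530.77072268 -430.75182795  121.38947929] [-89.7790022   -0.20793221 -83.88692658]
```

View pics/w8.png

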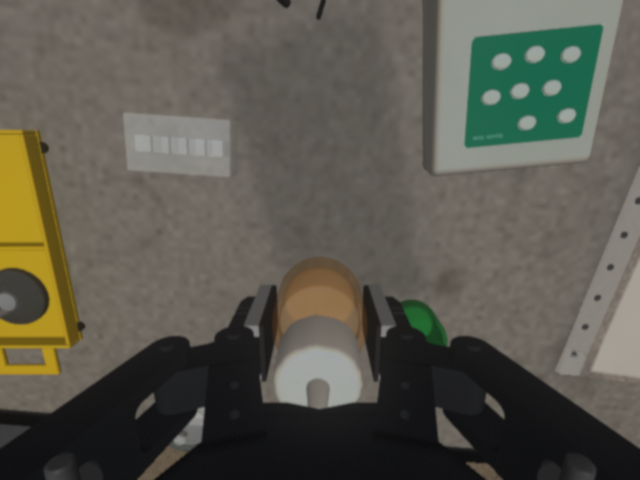

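>>> move_arm([
  {"x": -0.025,"y": 0,"z": 0.004,"spin": 0},
  {"x": -0.06,"y": 0,"z": 0.009,"spin": 0},
  {"x": -0.1,"y": 0,"z": 0.015,"spin": 0},
  {"x": -0.14,"y": 0,"z": 0.021,"spin": 0},
  {"x": -0.175,"y": 0,"z": 0.026,"spin": 0},
])

```text
clock: 9.5
eef_pos: [535.3, -249.4, 115.8]
tool_rot: [-90.1, 0.1, -83.8]
force: [0.5, 0.0, -1.3]
finger_gap: 0.444
```

>>> move_arm([
  {"x": -0.03,"y": 0,"z": 0.004,"spin": 0},
  {"x": -0.05,"y": 0,"z": 0.008,"spin": 0},
  {"x": -0.06,"y": 0,"z": 0.01,"spin": 0},
  {"x": -0.065,"y": 0,"z": 0.01,"spin": 0},
  {"x": -0.066,"y": 0,"z": 0.01,"spin": 0},
])

```text
clock: 9.92
eef_pos: [538.8, -185.9, 116.6]
tool_rot: [-90.1, 0.0, -83.9]
force: [0.2, -1.1, -0.9]
finger_gap: 0.439
```

```bash
python3 nd.py 540.5 -188 20.5 -84;python3 w.py w9
```

```text
9.9167 [ 538.8 -185.9  116.6] [-90.1   0.  -83.9] [ 17.  32.  -3. 105.   2.  43. -71.] [ 0.2 -1.1 -0.9] 0.439
[0.0023 0.0961 0.0016] 0.14963008263265465
9.9167 [ 538.77485158 -185.91772155  116.62873586] [-9.00688807e+01  6.59749356e-03 -8.38503699e+01]
```

View pics/w9.png

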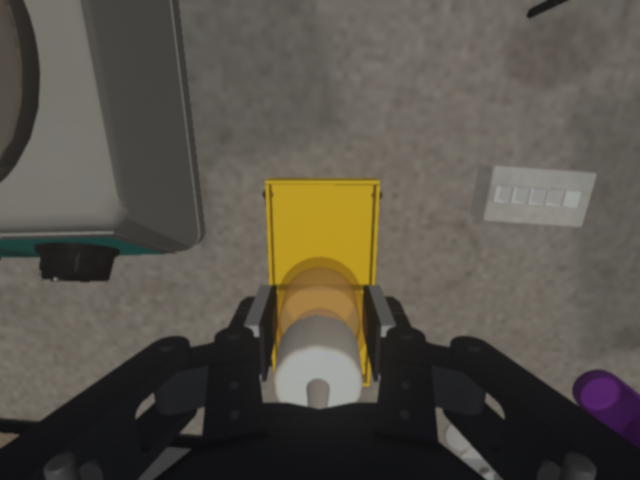

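```bash
python3 - <<'E'
import pickle
from h import *
np.set_printoptions(precision=1,suppress=True)
s,f=pickle.load(open("pics/w9.pkl","rb"))
P=lambda p,z:onz(f,p,z,s)[:2]
a,b=P((266,181),16),P((380,181),16);print(a,b,(a+b)/2,"comp",(a+b)/2-43*np.array([np.cos(.105),np.sin(.105)]))
print("hot base",P((202,238),0),P((202,238),20))
E
```

```text
[ 577.5 -145.2] [ 585.9 -223.1] [ 581.7 -184.2] comp [ 538.9 -188.7]
hot base [526.6 -97. ] [ 533.1 -103.3]
```

>>> move_arm([
  {"x": 0.001,"y": 0.01,"z": 0,"spin": 0},
  {"x": 0.001,"y": 0.035,"z": 0,"spin": 0},
  {"x": 0.001,"y": 0.06,"z": 0,"spin": 0},
  {"x": 0.001,"y": 0.08,"z": 0,"spin": 0},
  {"x": 0.001,"y": 0.088,"z": 0,"spin": 0},
])

```text
clock: 10.38
eef_pos: [536.8, -188.4, 25.8]
tool_rot: [-90.3, 0.0, -84.0]
force: [-0.3, 0.2, -0.6]
finger_gap: 0.441
```

>>> move_arm([
  {"x": 0,"y": 0,"z": 0,"spin": 0},
  {"x": 0,"y": 0.001,"z": 0,"spin": 0},
  {"x": 0,"y": 0.002,"z": 0,"spin": 0},
  {"x": 0,"y": 0.003,"z": 0,"spin": 0},
  {"x": 0,"y": 0.003,"z": 0,"spin": 0},
])

```text
clock: 10.8
eef_pos: [540.0, -187.3, 27.1]
tool_rot: [-89.9, -0.0, -83.9]
force: [-0.3, -0.4, -0.5]
finger_gap: 0.438
```

```bash
python3 nd.py 540 -188 20.6 -84
```

```text
10.8 [ 540.  -187.3   27.1] [-89.9  -0.  -83.9] [ 17.  40.  -3. 107.   3.  33. -72.] [-0.3 -0.4 -0.5] 0.438
[ 0.0007  0.0065 -0.0001] 0.1106968178324621
```

>>> move_arm([
  {"x": 0,"y": 0.002,"z": 0,"spin": 0},
  {"x": 0,"y": 0.0035,"z": 0,"spin": 0},
  {"x": 0,"y": 0.005,"z": 0,"spin": 0},
  {"x": 0,"y": 0.0055,"z": 0,"spin": 0},
  {"x": 0,"y": 0.0055,"z": 0,"spin": 0},
])

```text
clock: 11.22
eef_pos: [539.3, -186.9, 20.7]
tool_rot: [-90.0, 0.0, -83.9]
force: [0.6, -0.8, -1.1]
finger_gap: 0.439
```

>>> move_arm([
  {"x": 0,"y": 0.0003,"z": 0,"spin": 0},
  {"x": 0,"y": 0.0005,"z": 0,"spin": 0},
  {"x": 0,"y": 0.0008,"z": 0,"spin": 0},
  {"x": 0,"y": 0.001,"z": 0,"spin": 0},
  {"x": 0,"y": 0.001,"z": 0,"spin": 0},
])

```text
clock: 11.63
eef_pos: [539.4, -187.0, 20.5]
tool_rot: [-90.0, -0.0, -83.9]
force: [-2.9, 1.6, 9.6]
finger_gap: 0.443
```

>>> move_arm([
  {"x": 0,"y": -0.0005,"z": 0,"spin": 0},
  {"x": 0,"y": -0.0005,"z": 0,"spin": 0},
  {"x": 0,"y": -0.0005,"z": 0,"spin": 0},
  {"x": 0,"y": -0.0005,"z": 0,"spin": 0},
  {"x": 0,"y": -0.0005,"z": 0,"spin": 0},
], hand=60)

```text
clock: 12.05
eef_pos: [539.3, -187.0, 20.1]
tool_rot: [-90.0, 0.0, -83.9]
force: [0.0, 1.0, 0.1]
finger_gap: 0.765
```

>>> move_arm([
  {"x": 0,"y": -0.01,"z": 0,"spin": 0},
  {"x": 0,"y": -0.035,"z": 0,"spin": 0},
  {"x": 0,"y": -0.07,"z": 0,"spin": 0},
  {"x": 0,"y": -0.11,"z": 0,"spin": 0},
  {"x": 0,"y": -0.15,"z": 0,"spin": 0},
])

```text
clock: 12.47
eef_pos: [538.8, -186.8, 172.3]
tool_rot: [-90.0, 0.0, -83.9]
force: [0.6, 0.2, 0.1]
finger_gap: 0.765
```

>>> move_arm([
  {"x": 0,"y": -0.03,"z": 0,"spin": 0},
  {"x": 0,"y": -0.04,"z": 0,"spin": 0},
  {"x": 0,"y": -0.04,"z": 0,"spin": 0},
  {"x": 0,"y": -0.04,"z": 0,"spin": 0},
  {"x": 0,"y": -0.04,"z": 0,"spin": 0},
], hand=0)

```text
clock: 12.88
eef_pos: [538.2, -186.6, 208.8]
tool_rot: [-90.2, 0.1, -83.9]
force: [-0.3, -0.2, -0.0]
finger_gap: 1.0
```

```bash
python3 nd.py 370 -338 210 -84;python3 w.py w10
```

```text
12.8833 [ 538.2 -186.6  208.8] [-90.2   0.1 -83.9] [ 17.  25.  -3. 102.   2.  54. -71.] [-0.3 -0.2 -0. ] 1.0
[ 0.1326 -0.0009 -0.1834] 0.12517567138732488
12.8833 [ 538.22530214 -186.6342514   208.75144725] [-9.01514240e+01  5.96426111e-02 -8.38748243e+01]
```

View pics/w10.png

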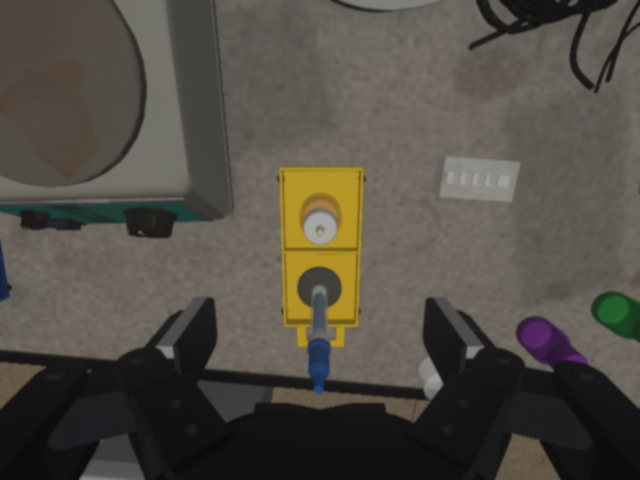

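>>> move_arm([
  {"x": 0.02,"y": 0,"z": -0.028,"spin": 0},
  {"x": 0.042,"y": 0,"z": -0.058,"spin": 0},
  {"x": 0.064,"y": 0,"z": -0.088,"spin": 0},
  {"x": 0.086,"y": 0,"z": -0.119,"spin": 0},
  {"x": 0.108,"y": 0,"z": -0.15,"spin": 0},
])

```text
clock: 13.35
eef_pos: [399.5, -310.7, 208.7]
tool_rot: [-90.1, 0.1, -83.9]
force: [0.7, -0.8, 0.9]
finger_gap: 1.0
```

>>> move_arm([
  {"x": 0.016,"y": 0.01,"z": -0.022,"spin": 0},
  {"x": 0.024,"y": 0.03,"z": -0.034,"spin": 0},
  {"x": 0.025,"y": 0.055,"z": -0.034,"spin": 0},
  {"x": 0.025,"y": 0.075,"z": -0.034,"spin": 0},
  {"x": 0.025,"y": 0.085,"z": -0.034,"spin": 0},
])

```text
clock: 13.77
eef_pos: [368.3, -337.5, 121.8]
tool_rot: [-90.3, 0.2, -83.9]
force: [-0.1, 0.2, -0.4]
finger_gap: 1.003
```

>>> move_arm([
  {"x": 0,"y": 0,"z": 0,"spin": 0},
  {"x": 0,"y": 0,"z": 0,"spin": 0},
  {"x": 0,"y": 0,"z": 0,"spin": 0},
  {"x": 0,"y": 0,"z": 0,"spin": 0},
  {"x": 0,"y": 0,"z": 0,"spin": 0},
])

```text
clock: 14.18
eef_pos: [371.3, -339.2, 126.3]
tool_rot: [-89.9, -0.1, -83.9]
force: [-0.7, 0.7, -0.6]
finger_gap: 0.998
```

```bash
python3 nd.py 368 -338 16 -84;python3 w.py w11
```

```text
14.1833 [ 371.3 -339.2  126.3] [-89.9  -0.1 -83.9] [ 37.  25.   0. 115.  -0.  40. -46.] [-0.7  0.7 -0.6] 0.998
[-0.0017  0.1102 -0.0033] 0.13493067798307834
14.1833 [ 371.30880658 -339.2443512   126.25378586] [-8.99238947e+01 -7.57526514e-02 -8.38650693e+01]
```

View pics/w11.png

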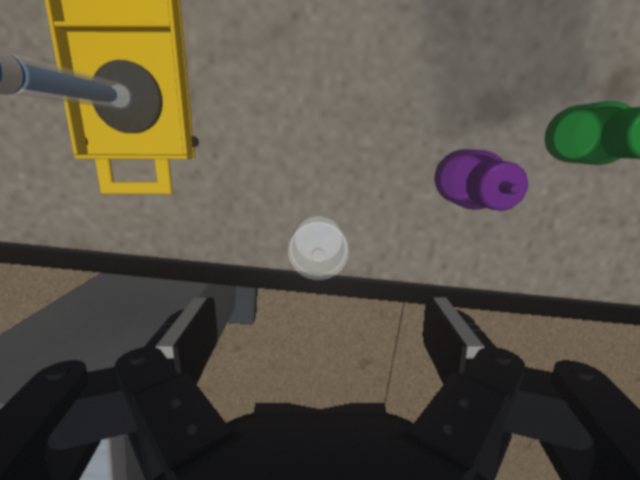

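```bash
python3 - <<'E'
import pickle
from h import *
np.set_printoptions(precision=1,suppress=True)
s,f=pickle.load(open("pics/w11.pkl","rb"))
P=lambda p,z:onz(f,p,z,s)[:2]
for z in(35,40,): print(z,P((318,249),z),np.linalg.norm(P((288,249),z)-P((348,249),z)))
print(P((319,255),47),P((317,237),2),P((320,280),0),P((504,185),72))
im=f["frame"][190:310,260:380]; cv2.imwrite("pics/w11c.png",cv2.resize(im,None,fx=4,fy=4)[:,:,::-1])
E
```

```text
35 [ 368.3 -339.1] 41.91344474636861
40 [ 369.9 -339. ] 41.01467409646502
[ 368.  -339.8] [ 367.5 -338.3] [ 330.6 -344.7] [ 428.5 -437.2]
```

View pics/w11c.png

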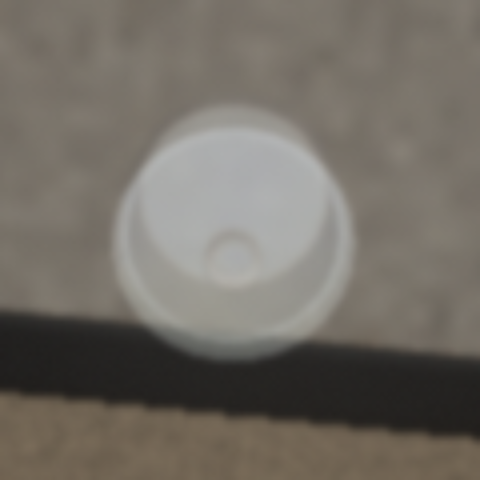

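>>> move_arm([
  {"x": -0.0005,"y": 0.01,"z": -0.0025,"spin": 0},
  {"x": -0.0005,"y": 0.035,"z": -0.0025,"spin": 0},
  {"x": -0.0005,"y": 0.065,"z": -0.0025,"spin": 0},
  {"x": -0.0005,"y": 0.085,"z": -0.0025,"spin": 0},
  {"x": -0.0005,"y": 0.095,"z": -0.0025,"spin": 0},
])

```text
clock: 14.65
eef_pos: [366.5, -337.4, 27.6]
tool_rot: [-90.2, 0.1, -83.9]
force: [0.4, 0.1, -0.5]
finger_gap: 1.002
```

>>> move_arm([
  {"x": 0,"y": 0.005,"z": 0,"spin": 0},
  {"x": 0,"y": 0.01,"z": 0,"spin": 0},
  {"x": 0,"y": 0.012,"z": 0,"spin": 0},
  {"x": 0,"y": 0.012,"z": 0,"spin": 0},
  {"x": 0,"y": 0.012,"z": 0,"spin": 0},
])

```text
clock: 15.07
eef_pos: [368.6, -339.1, 19.0]
tool_rot: [-89.9, -0.1, -83.9]
force: [-0.2, -0.4, 0.9]
finger_gap: 1.001
```

```bash
python3 nd.py 368 -339 16 -84;python3 w.py w12
```

```text
15.0667 [ 368.6 -339.1   19. ] [-89.9  -0.1 -83.9] [ 37.  36.   0. 117.  -0.  26. -46.] [-0.2 -0.4  0.9] 1.001
[-0.0001  0.003  -0.0006] 0.11613102165148348
15.0667 [ 368.57133166 -339.06374515   19.0091388 ] [-8.99436106e+01 -5.76954124e-02 -8.38838690e+01]
```

View pics/w12.png

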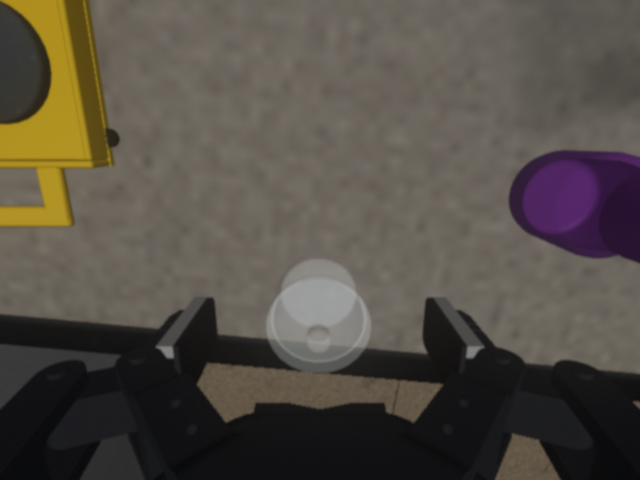

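>>> move_arm([
  {"x": 0,"y": 0.001,"z": 0,"spin": 0},
  {"x": 0,"y": 0.001,"z": 0,"spin": 0},
  {"x": 0,"y": 0.001,"z": 0,"spin": 0},
  {"x": 0,"y": 0.001,"z": 0,"spin": 0},
  {"x": 0,"y": 0.001,"z": 0,"spin": 0},
], hand=255, squeeze=30)

```text
clock: 15.53
eef_pos: [368.2, -338.7, 17.6]
tool_rot: [-90.0, -0.0, -83.9]
force: [-1.3, 1.1, 5.0]
finger_gap: 0.492
```

>>> move_arm([
  {"x": 0,"y": 0,"z": 0,"spin": 0},
  {"x": 0,"y": 0,"z": 0,"spin": 0},
  {"x": 0,"y": 0,"z": 0,"spin": 0},
  {"x": 0,"y": 0,"z": 0,"spin": 0},
  {"x": 0,"y": 0,"z": 0,"spin": 0},
])

```text
clock: 15.95
eef_pos: [368.2, -338.7, 17.6]
tool_rot: [-90.0, -0.0, -83.9]
force: [-1.1, 0.6, 6.3]
finger_gap: 0.494
```

>>> move_arm([
  {"x": 0,"y": -0.01,"z": 0,"spin": 0},
  {"x": 0,"y": -0.03,"z": 0,"spin": 0},
  {"x": 0,"y": -0.06,"z": 0,"spin": 0},
  {"x": 0,"y": -0.1,"z": 0,"spin": 0},
  {"x": 0,"y": -0.13,"z": 0,"spin": 0},
])

```text
clock: 16.37
eef_pos: [368.1, -338.8, 150.0]
tool_rot: [-90.0, -0.0, -83.9]
force: [0.0, -0.8, 0.0]
finger_gap: 0.493
```

>>> move_arm([
  {"x": 0,"y": -0.03,"z": 0,"spin": 0},
  {"x": 0,"y": -0.06,"z": 0,"spin": 0},
  {"x": 0,"y": -0.08,"z": 0,"spin": 0},
  {"x": 0,"y": -0.085,"z": 0,"spin": 0},
  {"x": 0,"y": -0.085,"z": 0,"spin": 0},
])

```text
clock: 16.78
eef_pos: [368.7, -339.2, 234.1]
tool_rot: [-89.9, -0.1, -83.9]
force: [-0.6, 0.4, -1.0]
finger_gap: 0.493
```

```bash
python3 nd.py 576 184.5 230 -84;python3 w.py w13
```

```text
16.7833 [ 368.7 -339.2  234.1] [-89.9  -0.1 -83.9] [ 37.  16.   1. 110.  -0.  53. -46.] [-0.6  0.4 -1. ] 0.493
[-0.4986  0.0035  0.2619] 0.11690412299357433
16.7833 [ 368.72821501 -339.19061939  234.08831861] [-89.85482879  -0.14044016 -83.88309588]
```

View pics/w13.png

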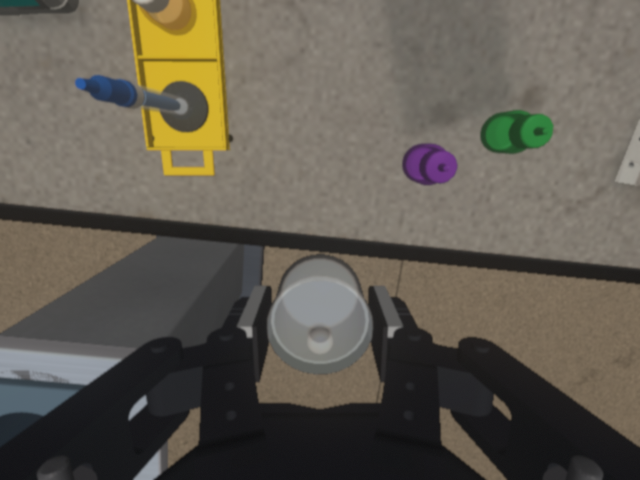

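>>> move_arm([
  {"x": -0.025,"y": 0,"z": 0.013,"spin": 0},
  {"x": -0.055,"y": 0,"z": 0.029,"spin": 0},
  {"x": -0.09,"y": 0,"z": 0.047,"spin": 0},
  {"x": -0.125,"y": 0,"z": 0.066,"spin": 0},
  {"x": -0.16,"y": 0,"z": 0.084,"spin": 0},
])

```text
clock: 17.25
eef_pos: [433.7, -168.6, 230.6]
tool_rot: [-90.2, 0.1, -83.9]
force: [1.0, 0.1, -0.8]
finger_gap: 0.494
```

>>> move_arm([
  {"x": -0.035,"y": 0,"z": 0.018,"spin": 0},
  {"x": -0.07,"y": 0,"z": 0.037,"spin": 0},
  {"x": -0.105,"y": 0,"z": 0.055,"spin": 0},
  {"x": -0.14,"y": 0,"z": 0.073,"spin": 0},
  {"x": -0.175,"y": 0,"z": 0.092,"spin": 0},
])

```text
clock: 17.67
eef_pos: [506.3, 15.0, 230.5]
tool_rot: [-90.2, 0.0, -83.9]
force: [0.7, -1.2, 0.1]
finger_gap: 0.498
```

```bash
python3 nd.py 576 184.5 230 -84
```

```text
17.6667 [506.3  15.  230.5] [-90.2   0.  -83.9] [  3.  18. -12. 109.   4.  54. -95.] [ 0.7 -1.2  0.1] 0.498
[-0.1611  0.0002  0.0874] 0.12388934420188491
```

>>> move_arm([
  {"x": -0.035,"y": 0,"z": 0.019,"spin": 0},
  {"x": -0.07,"y": 0,"z": 0.038,"spin": 0},
  {"x": -0.105,"y": 0,"z": 0.057,"spin": 0},
  {"x": -0.14,"y": 0,"z": 0.076,"spin": 0},
  {"x": -0.16,"y": 0,"z": 0.087,"spin": 0},
])

```text
clock: 18.08
eef_pos: [576.1, 186.8, 230.1]
tool_rot: [-90.2, 0.1, -83.6]
force: [1.3, 0.3, -0.7]
finger_gap: 0.495
```

>>> move_arm([
  {"x": 0,"y": 0.02,"z": 0,"spin": 0},
  {"x": 0,"y": 0.05,"z": 0,"spin": 0},
  {"x": 0,"y": 0.08,"z": 0,"spin": 0},
  {"x": 0,"y": 0.095,"z": 0,"spin": 0},
  {"x": 0,"y": 0.1,"z": 0,"spin": 0},
])

```text
clock: 18.5
eef_pos: [573.2, 180.4, 127.1]
tool_rot: [-90.5, -0.1, -83.8]
force: [-0.7, -0.7, -0.9]
finger_gap: 0.489
```

>>> move_arm([
  {"x": 0,"y": 0,"z": 0,"spin": 0},
  {"x": 0,"y": 0,"z": 0,"spin": 0},
  {"x": 0,"y": 0,"z": 0,"spin": 0},
  {"x": 0,"y": 0,"z": 0,"spin": 0},
  {"x": 0,"y": 0,"z": 0,"spin": 0},
])

```text
clock: 18.92
eef_pos: [577.5, 181.8, 133.4]
tool_rot: [-89.9, 0.0, -83.9]
force: [-0.4, -0.4, -0.3]
finger_gap: 0.49
```

```bash
python3 nd.py 576 184.5 20.6 -84;python3 w.py w14
```

```text
18.9167 [577.5 181.8 133.4] [-89.9   0.  -83.9] [ -12.   34.  -13.   99.   10.   48. -113.] [-0.4 -0.4 -0.3] 0.49
[-0.0028  0.1128 -0.0014] 0.11288708933928149
18.9167 [577.48253933 181.83117792 133.39363578] [-8.98913000e+01  2.70844420e-02 -8.38871129e+01]
```

View pics/w14.png

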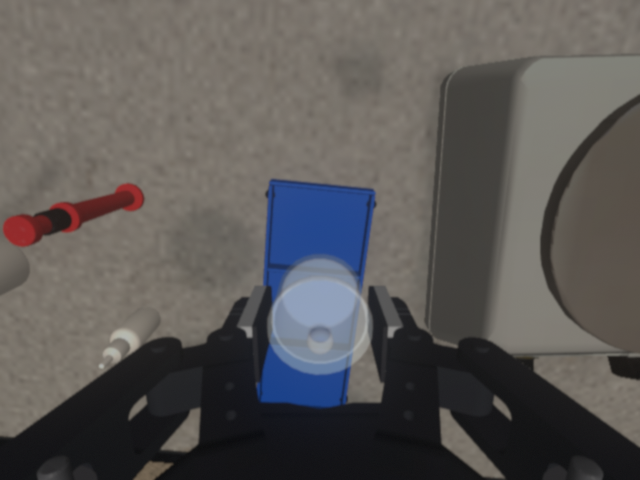

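```bash
python3 - <<'E'
import pickle
from h import *
np.set_printoptions(precision=1,suppress=True)
s,f=pickle.load(open("pics/w14.pkl","rb"))
P=lambda p,z:onz(f,p,z,s)[:2]
for p in [(271,183),(374,191),(267,265),(365,271)]: print(P(p,16))
print("bottle",P((320,285),116+2),P((320,321),116+40), "filler base",P((130,197),5),"hot",P((430,330),0),P((440,330),40))
cv2.imwrite("pics/w14c.png",cv2.resize(f["frame"][160:420,230:410],None,fx=2.2,fy=2.2)[:,:,::-1])
E
```

```text
[613.2 221.2]
[615.4 144.9]
[548.7 219.9]
[551.9 142.5]
bottle [580.5 181.4] [582.3 181.7] filler base [589.2 330.7] hot [496.9  74.5] [519.7  83.6]
```

View pics/w14c.png

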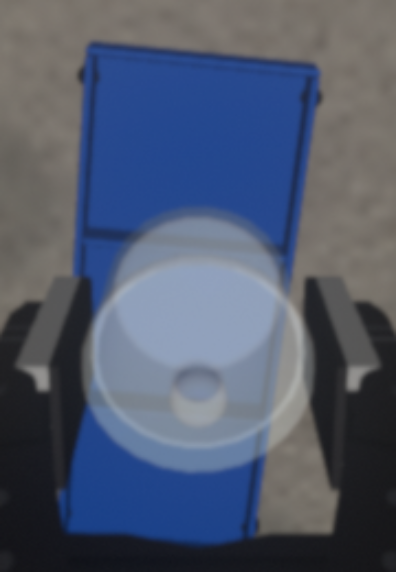

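>>> move_arm([
  {"x": 0,"y": 0.01,"z": 0,"spin": 0},
  {"x": 0,"y": 0.035,"z": 0,"spin": 0},
  {"x": 0,"y": 0.065,"z": 0,"spin": 0},
  {"x": 0,"y": 0.088,"z": 0,"spin": 0},
  {"x": 0,"y": 0.1,"z": 0,"spin": 0},
])

```text
clock: 19.38
eef_pos: [574.7, 180.8, 29.0]
tool_rot: [-90.2, -0.1, -83.9]
force: [-0.1, 0.0, -0.6]
finger_gap: 0.496
```

>>> move_arm([
  {"x": 0,"y": 0,"z": 0,"spin": 0},
  {"x": 0,"y": 0.001,"z": 0,"spin": 0},
  {"x": 0,"y": 0.002,"z": 0,"spin": 0},
  {"x": 0,"y": 0.003,"z": 0,"spin": 0},
  {"x": 0,"y": 0.003,"z": 0,"spin": 0},
])

```text
clock: 19.8
eef_pos: [577.6, 181.9, 30.4]
tool_rot: [-89.9, 0.0, -83.9]
force: [-0.4, 0.3, -0.6]
finger_gap: 0.488
```

>>> move_arm([
  {"x": 0,"y": 0.001,"z": 0,"spin": 0},
  {"x": 0,"y": 0.002,"z": 0,"spin": 0},
  {"x": 0,"y": 0.003,"z": 0,"spin": 0},
  {"x": 0,"y": 0.003,"z": 0,"spin": 0},
  {"x": 0,"y": 0.003,"z": 0,"spin": 0},
])

```text
clock: 20.22
eef_pos: [576.7, 181.6, 26.2]
tool_rot: [-90.0, -0.0, -83.9]
force: [0.6, -0.6, 0.1]
finger_gap: 0.493
```

Another 5.6 mm to go.

>>> move_arm([
  {"x": 0,"y": 0.001,"z": 0,"spin": 0},
  {"x": 0,"y": 0.0025,"z": 0,"spin": 0},
  {"x": 0,"y": 0.004,"z": 0,"spin": 0},
  {"x": 0,"y": 0.005,"z": 0,"spin": 0},
  {"x": 0,"y": 0.0055,"z": 0,"spin": 0},
])

```text
clock: 20.63
eef_pos: [576.6, 181.6, 20.7]
tool_rot: [-90.0, -0.0, -83.9]
force: [-2.5, -1.1, 4.8]
finger_gap: 0.491
```

>>> move_arm([
  {"x": 0,"y": 0,"z": 0,"spin": 0},
  {"x": 0,"y": 0,"z": 0,"spin": 0},
  {"x": 0,"y": 0.0002,"z": 0,"spin": 0},
  {"x": 0,"y": 0.0002,"z": 0,"spin": 0},
  {"x": 0,"y": 0.0002,"z": 0,"spin": 0},
])

```text
clock: 21.05
eef_pos: [576.9, 181.6, 20.7]
tool_rot: [-90.0, 0.0, -83.9]
force: [-1.3, 0.7, 1.2]
finger_gap: 0.492
```

Contact with the floor. Release to a partial opening and lift.

>>> move_arm([
  {"x": 0,"y": 0,"z": 0,"spin": 0},
  {"x": 0,"y": 0,"z": 0,"spin": 0},
  {"x": 0,"y": 0,"z": 0,"spin": 0},
  {"x": 0,"y": 0,"z": 0,"spin": 0},
  {"x": 0,"y": 0,"z": 0,"spin": 0},
], hand=50)

```text
clock: 21.47
eef_pos: [576.8, 181.6, 20.5]
tool_rot: [-90.0, 0.0, -83.9]
force: [-0.4, -0.4, 0.1]
finger_gap: 0.804
```

>>> move_arm([
  {"x": 0,"y": -0.01,"z": 0,"spin": 0},
  {"x": 0,"y": -0.035,"z": 0,"spin": 0},
  {"x": 0,"y": -0.07,"z": 0,"spin": 0},
  {"x": 0,"y": -0.11,"z": 0,"spin": 0},
  {"x": 0,"y": -0.15,"z": 0,"spin": 0},
])

```text
clock: 21.88
eef_pos: [576.2, 181.4, 172.6]
tool_rot: [-90.0, -0.0, -83.9]
force: [0.8, -0.7, -0.4]
finger_gap: 0.808
```

>>> move_arm([
  {"x": 0,"y": -0.03,"z": 0,"spin": 0},
  {"x": 0,"y": -0.04,"z": 0,"spin": 0},
  {"x": 0,"y": -0.04,"z": 0,"spin": 0},
  {"x": 0,"y": -0.04,"z": 0,"spin": 0},
  {"x": 0,"y": -0.04,"z": 0,"spin": 0},
])

```text
clock: 22.3
eef_pos: [575.5, 181.1, 208.8]
tool_rot: [-90.2, -0.1, -83.9]
force: [-0.4, -0.8, -0.9]
finger_gap: 0.803
```

```bash
python3 nd.py 479 324 210 -84;python3 w.py w15
```

```text
22.3 [575.5 181.1 208.8] [-90.2  -0.1 -83.9] [ -12.   28.  -14.   96.    8.   57. -112.] [-0.4 -0.8 -0.9] 0.803
[-0.1524 -0.0011 -0.0807] 0.12634694589813478
22.3 [575.54373999 181.0592949  208.77254023] [-9.01808583e+01 -5.05105067e-02 -8.38736531e+01]
```

View pics/w15.png

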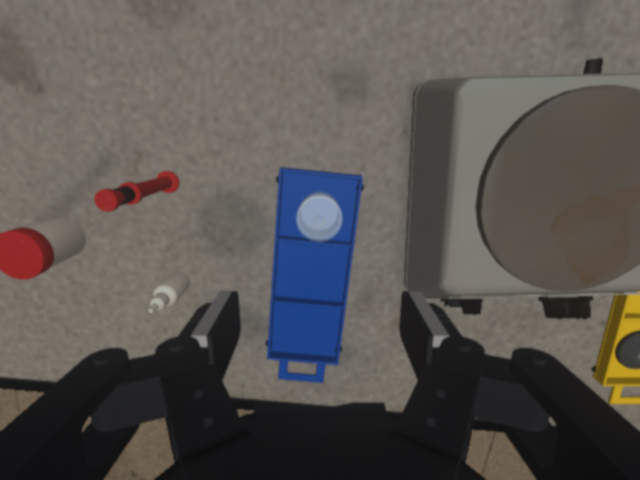

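```bash
python3 - <<'E'
import pickle
from h import *
np.set_printoptions(precision=1,suppress=True)
s,f=pickle.load(open("pics/w15.pkl","rb"))
P=lambda p,z:onz(f,p,z,s)[:2]
for n,p,z in [("fl",(279,169),16),("fr",(361,177),16),("d1",(277,238),16),("d1r",(353,244),16),("d2",(272,299),16),("d2r",(346,304),16),("nl",(269,357),16),("nr",(339,362),16),("wb",(320,216),43),("drop sh",(166,296),43),("drop base",(176,285),8),("drop tip",(153,308),68),("jar",(26,253),62),("fill base",(168,182),5)]: print(n,P(p,z))
E
```

```text
fl [613.8 222.8]
fr [614.7 145.2]
d1 [546.2 219.8]
d1r [548.1 143.8]
d2 [479.3 220.1]
d2r [481.8 142.3]
nl [408.7 218.6]
nr [410.5 140.9]
wb [579.1 180.4]
drop sh [485.2 319. ]
drop base [480.7 323.1]
drop tip [485.4 320.1]
jar [523.4 430.9]
fill base [588.6 331.2]
```

>>> move_arm([
  {"x": -0.03,"y": 0,"z": -0.016,"spin": 0},
  {"x": -0.065,"y": 0,"z": -0.034,"spin": 0},
  {"x": -0.1,"y": 0,"z": -0.053,"spin": 0},
  {"x": -0.13,"y": 0,"z": -0.069,"spin": 0},
  {"x": -0.149,"y": 0,"z": -0.079,"spin": 0},
], hand=60)

```text
clock: 22.77
eef_pos: [478.3, 324.7, 208.8]
tool_rot: [-90.2, 0.0, -83.6]
force: [0.5, -0.4, -0.2]
finger_gap: 0.767
```

>>> move_arm([
  {"x": 0,"y": 0.015,"z": 0,"spin": 0},
  {"x": 0,"y": 0.04,"z": 0,"spin": 0},
  {"x": 0,"y": 0.065,"z": 0,"spin": 0},
  {"x": 0,"y": 0.075,"z": 0,"spin": 0},
  {"x": 0,"y": 0.08,"z": 0,"spin": 0},
])

```text
clock: 23.18
eef_pos: [480.5, 320.0, 127.5]
tool_rot: [-90.3, -0.2, -83.9]
force: [-0.4, 0.5, 0.9]
finger_gap: 0.763
```

>>> move_arm([
  {"x": 0,"y": 0,"z": 0,"spin": 0},
  {"x": 0,"y": 0,"z": 0,"spin": 0},
  {"x": 0,"y": 0,"z": 0,"spin": 0},
  {"x": 0,"y": 0,"z": 0,"spin": 0},
  {"x": 0,"y": 0,"z": 0,"spin": 0},
])

```text
clock: 23.6
eef_pos: [482.9, 321.7, 131.5]
tool_rot: [-89.9, 0.0, -83.9]
force: [0.5, 0.1, -0.3]
finger_gap: 0.767
```

```bash
python3 nd.py 482 321 14 -84;python3 w.py w16
```

```text
23.6 [482.9 321.7 131.5] [-89.9   0.  -83.9] [ -27.   32.  -15.  103.   11.   47. -131.] [ 0.5  0.1 -0.3] 0.767
[ 0.0007  0.1175 -0.0011] 0.11060783161029519
23.6 [482.90124997 321.67425918 131.53189287] [-8.99174555e+01  4.74093755e-02 -8.38893922e+01]
```

View pics/w16.png

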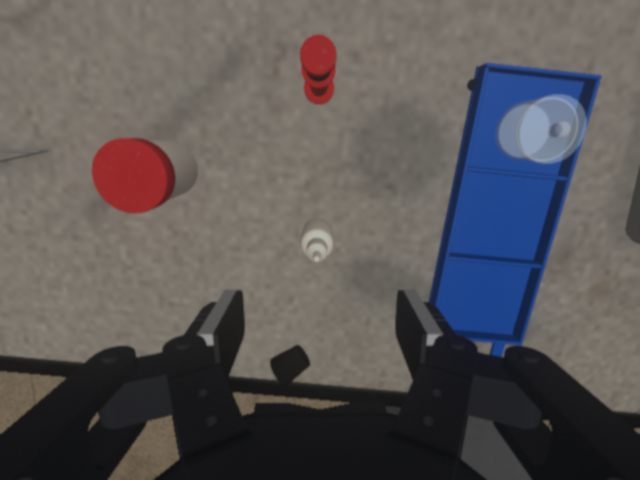

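```bash
python3 - <<'E'
import pickle
from h import *
np.set_printoptions(precision=1,suppress=True)
s,f=pickle.load(open("pics/w16.pkl","rb"))
P=lambda p,z:onz(f,p,z,s)[:2]
for n,p,z in [("drop sh",(317,244),43),("drop tip",(317,258),68),("jar",(133,175),62),("fill base",(320,92),4),("stop",(290,363),20)]: print(n,P(p,z))
cv2.imwrite("pics/w16c.png",cv2.resize(f["frame"][200:300,260:380],None,fx=5,fy=5)[:,:,::-1])
E
```

```text
drop sh [484.2 323.1]
drop tip [482.8 322.8]
jar [521.1 437.3]
fill base [585.4 331.9]
stop [371.  334.2]
```

View pics/w16c.png

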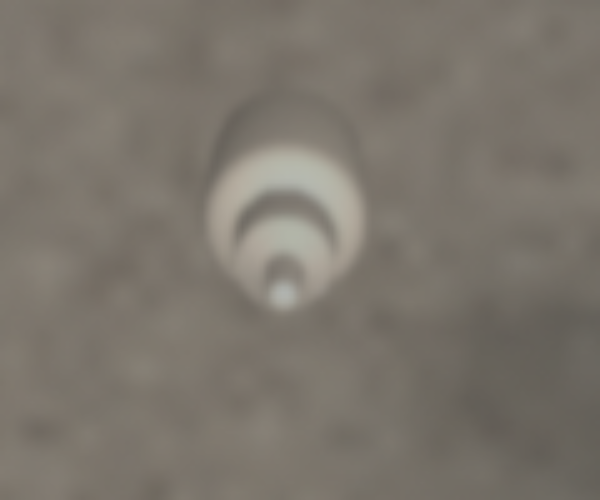

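>>> move_arm([
  {"x": -0.001,"y": 0.01,"z": 0.001,"spin": 0},
  {"x": -0.001,"y": 0.035,"z": 0.001,"spin": 0},
  {"x": -0.001,"y": 0.065,"z": 0.001,"spin": 0},
  {"x": -0.001,"y": 0.088,"z": 0.001,"spin": 0},
  {"x": -0.001,"y": 0.1,"z": 0.001,"spin": 0},
])

```text
clock: 24.07
eef_pos: [481.6, 321.3, 27.3]
tool_rot: [-90.2, -0.1, -83.9]
force: [-1.4, -0.3, -1.0]
finger_gap: 0.771
```

>>> move_arm([
  {"x": 0,"y": 0.004,"z": 0,"spin": 0},
  {"x": 0,"y": 0.01,"z": 0,"spin": 0},
  {"x": 0,"y": 0.015,"z": 0,"spin": 0},
  {"x": 0,"y": 0.016,"z": 0,"spin": 0},
  {"x": 0,"y": 0.016,"z": 0,"spin": 0},
])

```text
clock: 24.48
eef_pos: [483.6, 322.7, 15.1]
tool_rot: [-90.0, 0.0, -83.9]
force: [0.9, 0.5, 0.1]
finger_gap: 0.765
```

```bash
python3 nd.py 483.5 322.8 12 -84;python3 w.py w17
```

```text
24.4833 [483.6 322.7  15.1] [-90.    0.  -83.9] [ -29.   42.  -12.  105.   15.   34. -134.] [0.9 0.5 0.1] 0.765
[-0.0001  0.0031 -0.0001] 0.12035451225314375
24.4833 [483.60661587 322.74794509  15.1012762 ] [-8.99528190e+01  2.88001579e-02 -8.38796455e+01]
```

View pics/w17.png

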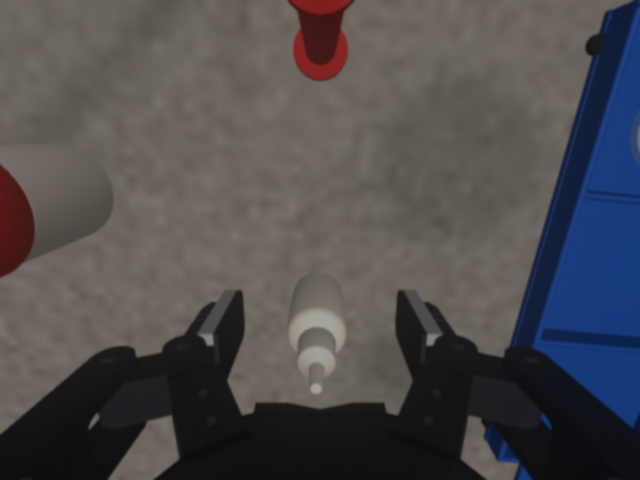

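Well centred; the filler stands clear. Close.

>>> move_arm([
  {"x": 0,"y": 0.001,"z": 0,"spin": 0},
  {"x": 0,"y": 0.001,"z": 0,"spin": 0},
  {"x": 0,"y": 0.001,"z": 0,"spin": 0},
  {"x": 0,"y": 0.001,"z": 0,"spin": 0},
  {"x": 0,"y": 0.001,"z": 0,"spin": 0},
], hand=255, squeeze=25)

```text
clock: 24.95
eef_pos: [483.4, 322.6, 13.9]
tool_rot: [-90.0, 0.0, -83.9]
force: [-0.8, 0.2, 4.0]
finger_gap: 0.268
```

>>> move_arm([
  {"x": 0,"y": 0,"z": 0,"spin": 0},
  {"x": 0,"y": 0,"z": 0,"spin": 0},
  {"x": 0,"y": 0,"z": 0,"spin": 0},
  {"x": 0,"y": 0,"z": 0,"spin": 0},
  {"x": 0,"y": 0,"z": 0,"spin": 0},
])

```text
clock: 25.37
eef_pos: [483.4, 322.6, 14.0]
tool_rot: [-90.0, 0.0, -83.9]
force: [-0.7, -0.9, 3.9]
finger_gap: 0.271
```

>>> move_arm([
  {"x": 0,"y": -0.01,"z": 0,"spin": 0},
  {"x": 0,"y": -0.03,"z": 0,"spin": 0},
  {"x": 0,"y": -0.06,"z": 0,"spin": 0},
  {"x": 0,"y": -0.09,"z": 0,"spin": 0},
  {"x": 0,"y": -0.1,"z": 0,"spin": 0},
])

```text
clock: 25.78
eef_pos: [485.0, 323.9, 117.9]
tool_rot: [-89.7, 0.2, -83.9]
force: [0.8, 0.6, -0.3]
finger_gap: 0.268
```

```bash
python3 nd.py 511 182 115 -84;python3 w.py w18
```

```text
25.7833 [485.  323.9 117.9] [-89.7   0.2 -83.9] [ -27.   33.  -15.  103.   12.   45. -132.] [ 0.8  0.6 -0.3] 0.268
[0.1439 0.0026 0.0107] 0.12236171920879713
25.7833 [485.04030569 323.90166791 117.93162324] [-89.71566386   0.16935399 -83.87763828]
```

View pics/w18.png

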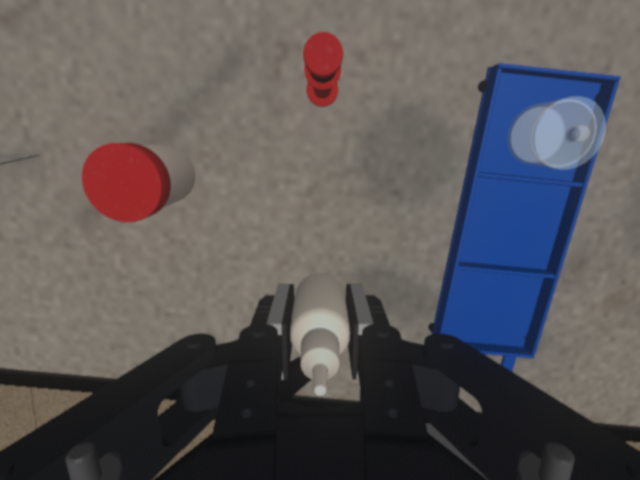

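>>> move_arm([
  {"x": 0.02,"y": 0,"z": 0.002,"spin": 0},
  {"x": 0.055,"y": 0,"z": 0.005,"spin": 0},
  {"x": 0.09,"y": 0,"z": 0.008,"spin": 0},
  {"x": 0.125,"y": 0,"z": 0.011,"spin": 0},
  {"x": 0.143,"y": 0,"z": 0.012,"spin": 0},
])

```text
clock: 26.25
eef_pos: [510.5, 175.8, 112.3]
tool_rot: [-90.1, -0.2, -84.1]
force: [0.1, -0.6, -0.2]
finger_gap: 0.268
```

>>> move_arm([
  {"x": 0,"y": 0.02,"z": 0,"spin": 0},
  {"x": 0,"y": 0.03,"z": 0,"spin": 0},
  {"x": 0,"y": 0.03,"z": 0,"spin": 0},
  {"x": 0,"y": 0.03,"z": 0,"spin": 0},
  {"x": 0,"y": 0.03,"z": 0,"spin": 0},
])

```text
clock: 26.67
eef_pos: [510.1, 182.8, 83.7]
tool_rot: [-90.0, 0.0, -83.8]
force: [-0.2, 0.1, 0.5]
finger_gap: 0.271
```

```bash
python3 nd.py 511 182 17 -84;python3 w.py w19
```

```text
26.6667 [510.1 182.8  83.7] [-90.    0.  -83.8] [ -14.   33.  -14.  110.   12.   39. -119.] [-0.2  0.1  0.5] 0.271
[0.0009 0.0667 0.0008] 0.22970101623306505
26.6667 [510.11068898 182.79189669  83.65790289] [-9.00149657e+01  3.35155136e-02 -8.37702990e+01]
```

View pics/w19.png

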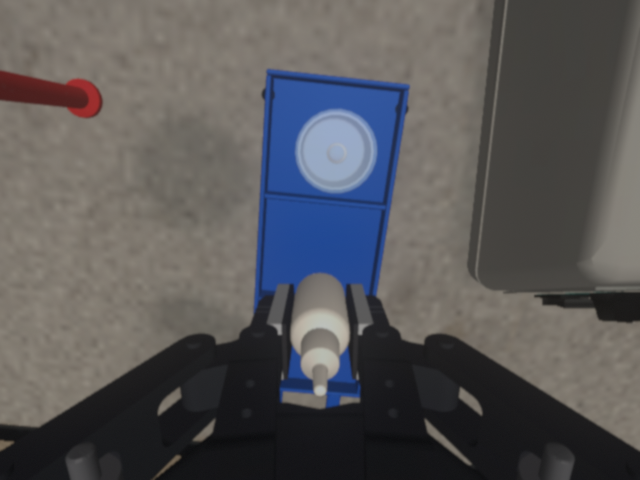

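```bash
python3 - <<'E'
import pickle
from h import *
np.set_printoptions(precision=1,suppress=True)
s,f=pickle.load(open("pics/w19.pkl","rb"))
P=lambda p,z:onz(f,p,z,s)[:2]
for n,p,z in [("d1",(265,197),16),("d1r",(387,207),16),("d2l",(257,293),16),("far",(268,70),16),("farr",(408,86),16),("sh",(320,327),70+43),("tip",(320,390),70+67),("wb",(336,151),50)]: print(n,P(p,z))
E
```

```text
d1 [543.7 219. ]
d1r [545.6 145.1]
d2l [480.2 220.1]
far [613.6 221.9]
farr [613.9 144.5]
sh [516.4 182.8]
tip [509.2 182. ]
wb [576.1 181.5]
```

>>> move_arm([
  {"x": 0,"y": 0.01,"z": 0,"spin": 0},
  {"x": 0,"y": 0.03,"z": 0,"spin": 0},
  {"x": 0,"y": 0.045,"z": 0,"spin": 0},
  {"x": 0,"y": 0.055,"z": 0,"spin": 0},
  {"x": 0,"y": 0.059,"z": 0,"spin": 0},
])

```text
clock: 27.13
eef_pos: [509.4, 181.5, 23.0]
tool_rot: [-90.1, -0.0, -83.8]
force: [-0.7, 0.3, -0.3]
finger_gap: 0.269
```

>>> move_arm([
  {"x": 0,"y": 0,"z": 0,"spin": 0},
  {"x": 0,"y": 0.001,"z": 0,"spin": 0},
  {"x": 0,"y": 0.002,"z": 0,"spin": 0},
  {"x": 0,"y": 0.003,"z": 0,"spin": 0},
  {"x": 0,"y": 0.003,"z": 0,"spin": 0},
])

```text
clock: 27.55
eef_pos: [510.7, 181.6, 21.9]
tool_rot: [-90.0, 0.0, -83.9]
force: [0.0, -0.2, -0.8]
finger_gap: 0.267
```

>>> move_arm([
  {"x": 0,"y": 0.001,"z": 0,"spin": 0},
  {"x": 0,"y": 0.002,"z": 0,"spin": 0},
  {"x": 0,"y": 0.002,"z": 0,"spin": 0},
  {"x": 0,"y": 0.002,"z": 0,"spin": 0},
  {"x": 0,"y": 0.002,"z": 0,"spin": 0},
])

```text
clock: 27.97
eef_pos: [510.4, 181.5, 19.6]
tool_rot: [-90.0, -0.0, -83.9]
force: [-0.4, 0.5, -0.6]
finger_gap: 0.267
```

>>> move_arm([
  {"x": 0,"y": 0.001,"z": 0,"spin": 0},
  {"x": 0,"y": 0.0015,"z": 0,"spin": 0},
  {"x": 0,"y": 0.002,"z": 0,"spin": 0},
  {"x": 0,"y": 0.0025,"z": 0,"spin": 0},
  {"x": 0,"y": 0.0027,"z": 0,"spin": 0},
])

```text
clock: 28.38
eef_pos: [510.4, 181.5, 17.0]
tool_rot: [-90.0, -0.0, -83.9]
force: [-1.8, -1.1, 3.5]
finger_gap: 0.267
```

>>> move_arm([
  {"x": 0,"y": 0,"z": 0,"spin": 0},
  {"x": 0,"y": 0,"z": 0,"spin": 0},
  {"x": 0,"y": 0,"z": 0,"spin": 0},
  {"x": 0,"y": 0,"z": 0,"spin": 0},
  {"x": 0,"y": 0,"z": 0,"spin": 0},
], hand=130)

```text
clock: 28.8
eef_pos: [510.5, 181.6, 16.9]
tool_rot: [-90.0, 0.0, -83.9]
force: [-0.3, -1.3, -0.7]
finger_gap: 0.488
```

>>> move_arm([
  {"x": 0,"y": -0.005,"z": 0,"spin": 0},
  {"x": 0,"y": -0.02,"z": 0,"spin": 0},
  {"x": 0,"y": -0.05,"z": 0,"spin": 0},
  {"x": 0,"y": -0.09,"z": 0,"spin": 0},
  {"x": 0,"y": -0.13,"z": 0,"spin": 0},
])

```text
clock: 29.22
eef_pos: [509.5, 181.2, 148.1]
tool_rot: [-90.1, -0.0, -83.9]
force: [1.3, 1.5, -0.5]
finger_gap: 0.485
```

>>> move_arm([
  {"x": 0,"y": -0.03,"z": 0,"spin": 0},
  {"x": 0,"y": -0.05,"z": 0,"spin": 0},
  {"x": 0,"y": -0.06,"z": 0,"spin": 0},
  {"x": 0,"y": -0.06,"z": 0,"spin": 0},
  {"x": 0,"y": -0.06,"z": 0,"spin": 0},
], hand=0)

```text
clock: 29.63
eef_pos: [510.1, 181.3, 206.3]
tool_rot: [-90.0, -0.0, -83.9]
force: [-0.4, -0.4, 0.5]
finger_gap: 0.996
```

```bash
python3 nd.py 519.5 438 207 -84;python3 w.py w20
```

```text
29.6333 [510.1 181.3 206.3] [-90.   -0.  -83.9] [ -11.   23.  -17.  105.    8.   53. -115.] [-0.4 -0.4  0.5] 0.996
[-0.2543 -0.0008  0.0367] 0.11894541304059203
29.6333 [510.07780214 181.26502902 206.32009342] [-9.00260758e+01 -1.65889894e-02 -8.38810546e+01]
```

View pics/w20.png

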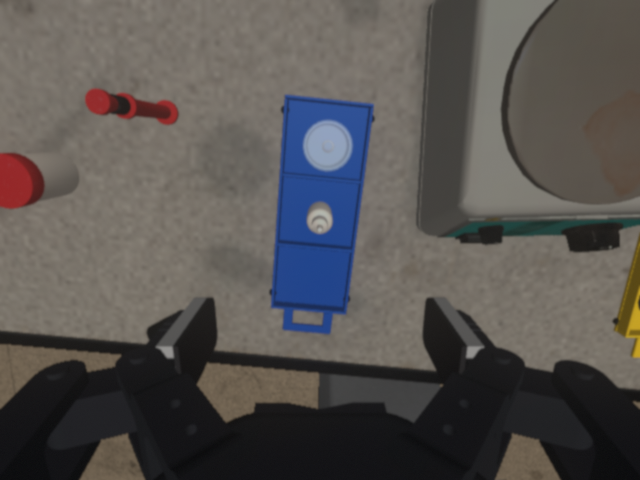

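>>> move_arm([
  {"x": -0.03,"y": 0,"z": 0.004,"spin": 0},
  {"x": -0.065,"y": 0,"z": 0.009,"spin": 0},
  {"x": -0.105,"y": 0,"z": 0.015,"spin": 0},
  {"x": -0.14,"y": 0,"z": 0.02,"spin": 0},
  {"x": -0.175,"y": 0,"z": 0.025,"spin": 0},
])

```text
clock: 30.1
eef_pos: [515.4, 359.4, 204.4]
tool_rot: [-90.2, -0.1, -83.9]
force: [0.4, -0.4, -0.3]
finger_gap: 1.0
```

>>> move_arm([
  {"x": -0.03,"y": 0,"z": 0.005,"spin": 0},
  {"x": -0.055,"y": 0.01,"z": 0.009,"spin": 0},
  {"x": -0.07,"y": 0.035,"z": 0.011,"spin": 0},
  {"x": -0.078,"y": 0.055,"z": 0.012,"spin": 0},
  {"x": -0.079,"y": 0.065,"z": 0.012,"spin": 0},
])

```text
clock: 30.52
eef_pos: [516.8, 438.6, 136.3]
tool_rot: [-90.4, -0.2, -83.7]
force: [-0.6, -0.3, -0.5]
finger_gap: 1.002
```

>>> move_arm([
  {"x": 0,"y": 0,"z": 0,"spin": 0},
  {"x": 0,"y": 0,"z": 0,"spin": 0},
  {"x": 0,"y": 0,"z": 0,"spin": 0},
  {"x": 0,"y": 0,"z": 0,"spin": 0},
  {"x": 0,"y": 0,"z": 0,"spin": 0},
])

```text
clock: 30.93
eef_pos: [521.1, 437.8, 143.3]
tool_rot: [-89.9, 0.1, -83.9]
force: [-0.2, 0.4, 0.1]
finger_gap: 0.999
```

```bash
python3 nd.py 520 438 26 -84;python3 w.py w21
```

```text
30.9333 [521.1 437.8 143.3] [-89.9   0.1 -83.9] [ -33.   40.  -17.   86.   13.   55. -137.] [-0.2  0.4  0.1] 0.999
[-0.0002  0.1173 -0.0012] 0.06062699862221166
30.9333 [521.05825616 437.78796572 143.27019692] [-8.98972522e+01  5.37187034e-02 -8.39393730e+01]
```

View pics/w21.png

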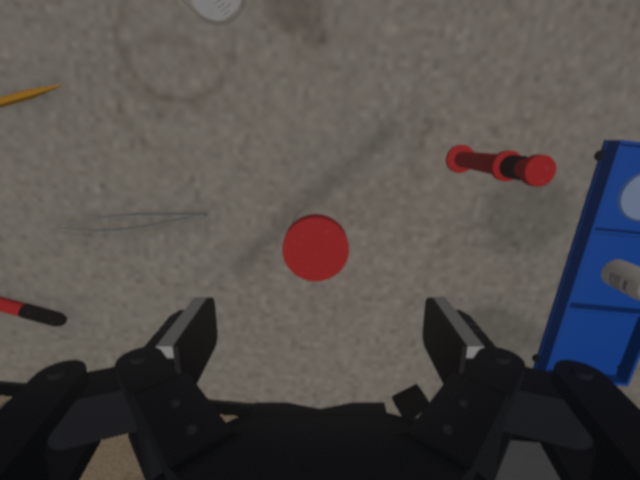

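```bash
python3 - <<'E'
import pickle
from h import *
np.set_printoptions(precision=1,suppress=True)
s,f=pickle.load(open("pics/w21.pkl","rb"))
hsv=cv2.cvtColor(f["frame"],cv2.COLOR_RGB2HSV); m=cv2.inRange(hsv,(0,150,90),(8,255,255))|cv2.inRange(hsv,(172,150,90),(180,255,255))
m[:,:250]=0;m[:,400:]=0
k=max(cv2.findContours(m,cv2.RETR_EXTERNAL,cv2.CHAIN_APPROX_NONE)[0],key=cv2.contourArea)
c,r=cv2.minEnclosingCircle(k);print(c,r)
for z in (60,):print(onz(f,c,z,s),2*np.linalg.norm(onz(f,c,z,s)-onz(f,(c[0]+r,c[1]),z,s)))
print(onz(f,(316,249),62,s))
E
```

```text
(315.1739807128906, 247.75823974609375) 32.813385009765625
[521.3 440.3  60. ] 44.225780831232086
[521.1 439.7  62. ]
```

>>> move_arm([
  {"x": -0.002,"y": 0.01,"z": 0,"spin": 0},
  {"x": -0.002,"y": 0.035,"z": 0,"spin": 0},
  {"x": -0.002,"y": 0.065,"z": 0,"spin": 0},
  {"x": -0.002,"y": 0.088,"z": 0,"spin": 0},
  {"x": -0.002,"y": 0.1,"z": 0,"spin": 0},
])

```text
clock: 31.4
eef_pos: [518.3, 438.4, 38.2]
tool_rot: [-90.2, -0.2, -83.9]
force: [-0.3, -1.2, -0.9]
finger_gap: 1.0
```

>>> move_arm([
  {"x": 0,"y": 0.004,"z": 0,"spin": 0},
  {"x": 0,"y": 0.009,"z": 0,"spin": 0},
  {"x": 0,"y": 0.013,"z": 0,"spin": 0},
  {"x": 0,"y": 0.014,"z": 0,"spin": 0},
  {"x": 0,"y": 0.014,"z": 0,"spin": 0},
])

```text
clock: 31.82
eef_pos: [520.4, 440.4, 28.7]
tool_rot: [-89.9, 0.0, -83.9]
force: [0.7, 0.7, -0.1]
finger_gap: 1.003
```

```bash
python3 nd.py 520.8 440 27 -84;python3 w.py w22
```

```text
31.8167 [520.4 440.4  28.7] [-89.9   0.  -83.9] [ -34.   49.  -15.   88.   16.   45. -139.] [ 0.7  0.7 -0.1] 1.003
[0.0004 0.0017 0.0003] 0.11529341807201376
31.8167 [520.40631433 440.40295258  28.67472193] [-8.99385305e+01  4.41935141e-02 -8.38847066e+01]
```

View pics/w22.png

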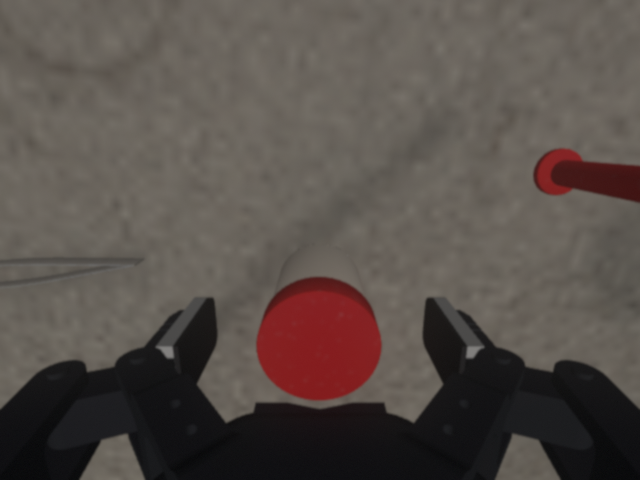

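>>> move_arm([
  {"x": 0,"y": 0,"z": 0,"spin": 0},
  {"x": 0,"y": 0,"z": 0,"spin": 0},
  {"x": 0,"y": 0,"z": 0,"spin": 0},
  {"x": 0,"y": 0,"z": 0,"spin": 0},
  {"x": 0,"y": 0,"z": 0,"spin": 0},
], hand=255, squeeze=40)

```text
clock: 32.28
eef_pos: [520.2, 440.2, 28.4]
tool_rot: [-90.0, 0.0, -83.9]
force: [-1.3, -0.8, 3.8]
finger_gap: 0.51
```

>>> move_arm([
  {"x": 0,"y": 0,"z": 0,"spin": 0},
  {"x": 0,"y": 0,"z": 0,"spin": 0},
  {"x": 0,"y": 0,"z": 0,"spin": 0},
  {"x": 0,"y": 0,"z": 0,"spin": 0},
  {"x": 0,"y": 0,"z": 0,"spin": 0},
])

```text
clock: 32.7
eef_pos: [520.2, 440.2, 28.4]
tool_rot: [-90.0, 0.0, -83.9]
force: [0.3, -0.2, 5.3]
finger_gap: 0.512
```

>>> move_arm([
  {"x": 0,"y": -0.01,"z": 0,"spin": 0},
  {"x": 0,"y": -0.035,"z": 0,"spin": 0},
  {"x": 0,"y": -0.07,"z": 0,"spin": 0},
  {"x": 0,"y": -0.1,"z": 0,"spin": 0},
  {"x": 0,"y": -0.11,"z": 0,"spin": 0},
])

```text
clock: 33.12
eef_pos: [521.6, 442.0, 143.1]
tool_rot: [-89.7, 0.2, -83.9]
force: [1.1, 0.5, -0.3]
finger_gap: 0.51
```

```bash
python3 nd.py 442 181 138 -84;python3 w.py w23
```

```text
33.1167 [521.6 442.  143.1] [-89.7   0.2 -83.9] [ -33.   40.  -17.   86.   13.   55. -137.] [ 1.1  0.5 -0.3] 0.51
[ 0.251   0.0035 -0.107 ] 0.11656252508727505
33.1167 [521.62704209 441.95185143 143.12362925] [-89.69759176   0.24693193 -83.88343747]
```

View pics/w23.png

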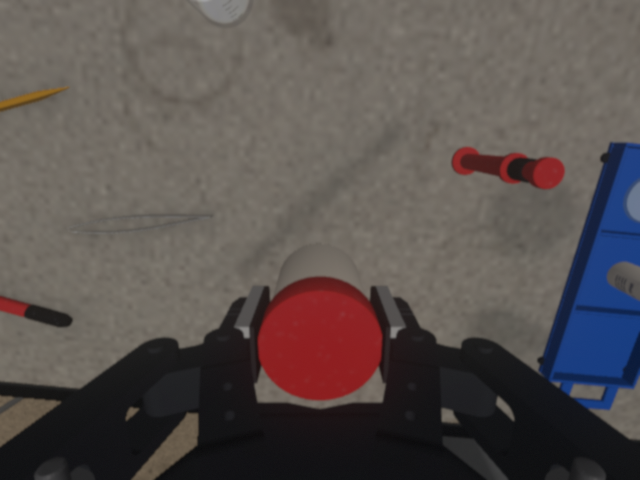

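>>> move_arm([
  {"x": 0.025,"y": 0,"z": -0.01,"spin": 0},
  {"x": 0.058,"y": 0,"z": -0.024,"spin": 0},
  {"x": 0.092,"y": 0,"z": -0.039,"spin": 0},
  {"x": 0.126,"y": 0,"z": -0.053,"spin": 0},
  {"x": 0.16,"y": 0,"z": -0.067,"spin": 0},
])

```text
clock: 33.58
eef_pos: [468.5, 271.4, 136.4]
tool_rot: [-90.1, -0.1, -83.9]
force: [1.5, -0.8, -0.9]
finger_gap: 0.517
```

>>> move_arm([
  {"x": 0.03,"y": 0,"z": -0.013,"spin": 0},
  {"x": 0.06,"y": 0,"z": -0.026,"spin": 0},
  {"x": 0.08,"y": 0,"z": -0.034,"spin": 0},
  {"x": 0.087,"y": 0,"z": -0.037,"spin": 0},
  {"x": 0.089,"y": 0,"z": -0.038,"spin": 0},
])

```text
clock: 34.0
eef_pos: [441.0, 179.1, 137.0]
tool_rot: [-90.1, -0.1, -84.0]
force: [0.1, -0.1, -0.8]
finger_gap: 0.514
```

>>> move_arm([
  {"x": 0,"y": 0,"z": 0,"spin": 0},
  {"x": 0,"y": 0,"z": 0,"spin": 0},
  {"x": 0,"y": 0,"z": 0,"spin": 0},
  {"x": 0,"y": 0,"z": 0,"spin": 0},
  {"x": 0,"y": 0,"z": 0,"spin": 0},
])

```text
clock: 34.42
eef_pos: [442.1, 182.2, 137.8]
tool_rot: [-90.0, 0.0, -83.8]
force: [-0.1, -0.6, -1.0]
finger_gap: 0.513
```

```bash
python3 nd.py 442 181 31.4 -84;python3 w.py w24
```

```text
34.4167 [442.1 182.2 137.8] [-90.    0.  -83.8] [ -13.   23.  -18.  117.   11.   41. -121.] [-0.1 -0.6 -1. ] 0.513
[ 0.0012  0.1064 -0.0003] 0.19362472618148274
34.4167 [442.12714488 182.16107581 137.78952335] [-8.99979849e+01  2.42037792e-02 -8.38063753e+01]
```

View pics/w24.png

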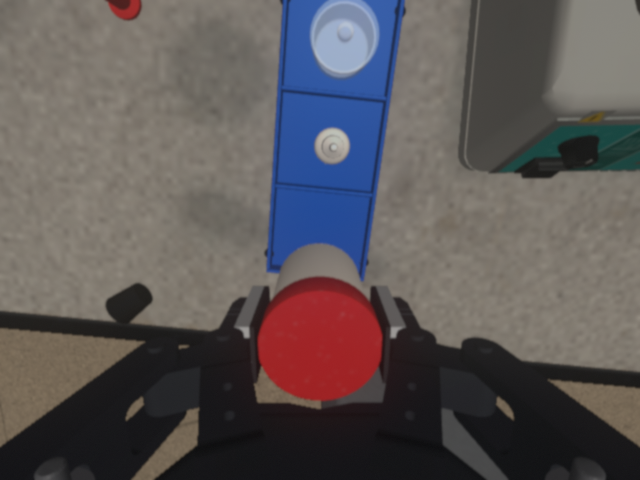

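```bash
python3 - <<'E'
import pickle
from h import *
np.set_printoptions(precision=1,suppress=True)
s,f=pickle.load(open("pics/w24.pkl","rb"))
P=lambda p,z:onz(f,p,z,s)[:2]
for n,p,z in [("d1",(280,91),16),("d1r",(387,100),16),("d2",(275,184),16),("d2r",(375,194),16),("n",(268,270),16),("nr",(365,277),16),("dr",(332,146),45),("lid",(320,338),109+62),("wb",(345,37),47)]: print(n,P(p,z))
E
```

```text
d1 [541.4 220.2]
d1r [543.7 145.1]
d2 [476.5 219. ]
d2r [477.2 143.4]
n [407.2 219.6]
nr [409.6 141.2]
dr [509.1 180.9]
lid [446.3 181.9]
wb [571.9 180.6]
```

>>> move_arm([
  {"x": 0,"y": 0.01,"z": -0.001,"spin": 0},
  {"x": 0,"y": 0.035,"z": -0.001,"spin": 0},
  {"x": 0,"y": 0.065,"z": -0.001,"spin": 0},
  {"x": 0,"y": 0.085,"z": -0.001,"spin": 0},
  {"x": 0,"y": 0.095,"z": -0.001,"spin": 0},
])

```text
clock: 34.88
eef_pos: [439.2, 180.5, 40.0]
tool_rot: [-90.2, -0.1, -83.9]
force: [-0.4, 0.3, -1.3]
finger_gap: 0.512
```

>>> move_arm([
  {"x": 0,"y": 0,"z": 0,"spin": 0},
  {"x": 0,"y": 0.001,"z": 0,"spin": 0},
  {"x": 0,"y": 0.002,"z": 0,"spin": 0},
  {"x": 0,"y": 0.004,"z": 0,"spin": 0},
  {"x": 0,"y": 0.005,"z": 0,"spin": 0},
])

```text
clock: 35.3
eef_pos: [441.8, 181.4, 38.6]
tool_rot: [-89.9, 0.0, -83.9]
force: [-0.2, 0.0, -0.7]
finger_gap: 0.513
```

>>> move_arm([
  {"x": 0,"y": 0.001,"z": 0,"spin": 0},
  {"x": 0,"y": 0.002,"z": 0,"spin": 0},
  {"x": 0,"y": 0.003,"z": 0,"spin": 0},
  {"x": 0,"y": 0.003,"z": 0,"spin": 0},
  {"x": 0,"y": 0.003,"z": 0,"spin": 0},
])

```text
clock: 35.72
eef_pos: [441.0, 181.1, 34.9]
tool_rot: [-90.0, -0.0, -83.9]
force: [-0.7, -0.3, -0.6]
finger_gap: 0.513
```

>>> move_arm([
  {"x": 0,"y": 0.001,"z": 0,"spin": 0},
  {"x": 0,"y": 0.002,"z": 0,"spin": 0},
  {"x": 0,"y": 0.003,"z": 0,"spin": 0},
  {"x": 0,"y": 0.0035,"z": 0,"spin": 0},
  {"x": 0,"y": 0.0037,"z": 0,"spin": 0},
])

```text
clock: 36.13
eef_pos: [441.2, 181.1, 31.3]
tool_rot: [-90.0, -0.0, -83.9]
force: [0.5, 0.3, 5.4]
finger_gap: 0.517
```

Contact. Release and rise.

>>> move_arm([
  {"x": 0,"y": 0,"z": 0,"spin": 0},
  {"x": 0,"y": 0,"z": 0,"spin": 0},
  {"x": 0,"y": 0,"z": 0,"spin": 0},
  {"x": 0,"y": 0,"z": 0,"spin": 0},
  {"x": 0,"y": 0,"z": 0,"spin": 0},
], hand=40)

```text
clock: 36.55
eef_pos: [441.1, 181.1, 31.2]
tool_rot: [-90.0, 0.0, -83.9]
force: [-0.6, -0.6, -0.0]
finger_gap: 0.846
```

>>> move_arm([
  {"x": 0,"y": -0.005,"z": 0,"spin": 0},
  {"x": 0,"y": -0.025,"z": 0,"spin": 0},
  {"x": 0,"y": -0.06,"z": 0,"spin": 0},
  {"x": 0,"y": -0.1,"z": 0,"spin": 0},
  {"x": 0,"y": -0.14,"z": 0,"spin": 0},
])

```text
clock: 36.97
eef_pos: [440.2, 180.9, 172.7]
tool_rot: [-90.1, -0.0, -83.9]
force: [0.7, 0.6, -0.1]
finger_gap: 0.842
```

>>> move_arm([
  {"x": 0,"y": -0.04,"z": 0,"spin": 0},
  {"x": 0,"y": -0.075,"z": 0,"spin": 0},
  {"x": 0,"y": -0.09,"z": 0,"spin": 0},
  {"x": 0,"y": -0.09,"z": 0,"spin": 0},
  {"x": 0,"y": -0.09,"z": 0,"spin": 0},
])

```text
clock: 37.38
eef_pos: [441.3, 181.2, 261.9]
tool_rot: [-89.9, 0.0, -83.9]
force: [-0.2, 0.8, -0.3]
finger_gap: 0.845
```

```bash
python3 nd.py;python3 w.py w25; python3 - <<'E'
from plant import env
import cv2
for n in["top","scene"]:
    f=env.grab_frame(n)["frame"][:,:,::-1]; cv2.imwrite(f"pics/{n}1.png",f)
E
```

```text
37.3833 [441.3 181.2 261.9] [-89.9   0.  -83.9] [ -10.   13.  -21.  111.    5.   57. -117.] [-0.2  0.8 -0.3] 0.845
37.3833 [441.30832251 181.15647071 261.94108254] [-8.98912527e+01  1.40614666e-02 -8.38860168e+01]
```

View pics/w25.png

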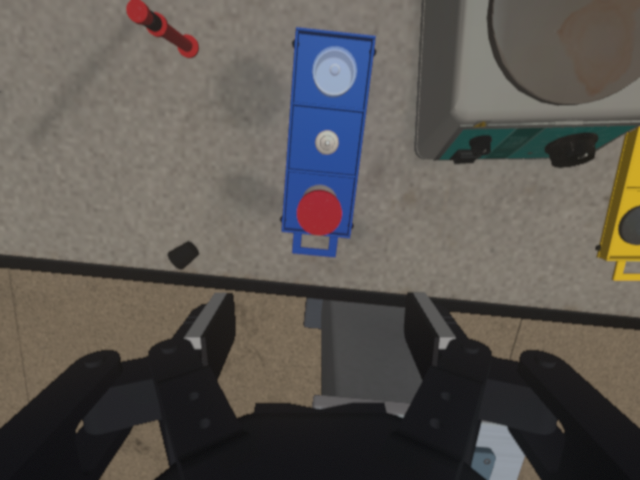

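View pics/scene1.png

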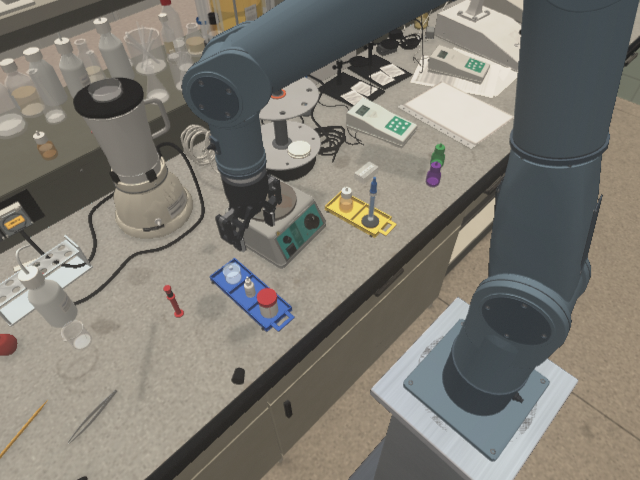

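View pics/top1.png

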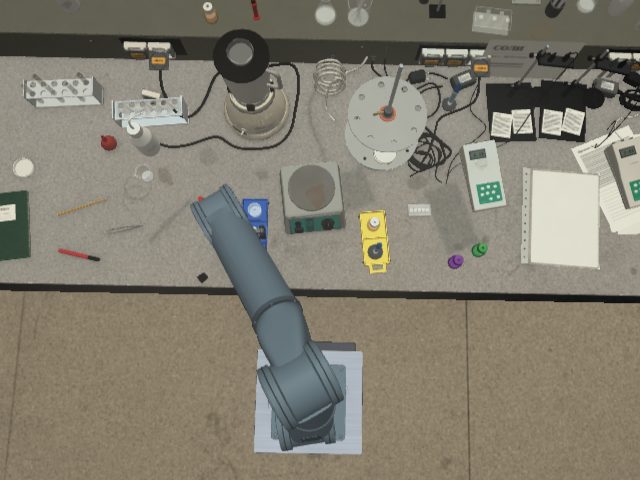

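The scene view shows both kits complete and upright. In blue, counting from the tab: red-lid jar (267,303), dropper (249,287), weighing bottle (232,272). In yellow: electrode (372,205) by the tab and amber bottle (347,198). Filler (172,300), stopper (238,376), cuvette box (366,171) and the green and purple bottles have not moved.

```bash
python3 -c "
from plant import env
print(env.close_job())"
```

```text
the job is handed in; nothing more can be done
None
```

Both kits are made up, and I handed the job in at about 37.5 s of the 138 s allowed.

- **Blue tray, from the grip tab:** red-lidded jar, white dropper bottle, glass weighing bottle.
- **Yellow tray:** electrode in the compartment by the tab, amber bottle in the other one.

**Last checks:** The final wrist, scene and top pictures show everything upright, one thing to a compartment. In the top picture the arm hid part of the blue tray, so the jar and dropper there were confirmed from the wrist and scene pictures. The red filler, stopper, cuvette box and the green and purple look-alikes look unmoved. The gripper was open and about 230 mm above where it set the jar down. The highest contact force I saw in the readings was about 10 N, when the amber bottle touched the tray floor.

**Disagreements:** The fixed cameras and the wrist camera differed by about 3–6 mm on positions. Measured TCP readings were also off by a few millimetres just after fast moves. I used close wrist-camera views and settled readings for the grasps and placings. No check failed.

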